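Load, shut and start a brake piston check stand

ROBOT

A 6-joint arm with a two-finger parallel gripper is mounted at the origin on a cart in front of the work surface, level with it; the furniture and walls round the work are solid. World frame = base frame: x ahead of the robot, y to its left, z up, the work surface at z = 0. Lengths are in m, angles in rad, forces in N, time in s.
With the tool pointing down it reaches from about 0.25 to 0.725 m from the base axis. Payload 4 kg.
Tool frame: the origin (TCP) lies at the very end of the fingers, on their centre line; the grasp point (between the pads) lies 19 mm behind it; z points along the fingers, y is the line along which they close (so a half turn about z gives the same grasp; the last joint's range is limited). The gripper opens to 85 mm and grips with 20 to 120 N. Pads are 22 mm wide; open, the fingers measure 114 mm over their backs; the gripper's body (76 mm by 85 mm) begins 54 mm behind the grasp point. The pads swing forward as they close: fully open they stand 13 mm farther back than shut.
Start: joints at [1.144, 0.241, 0.005, 1.335, 0, 1.571], TCP at [0.207, 0.455, 0.231] pointing down, gripper open.
Joint ranges: [-2.72, 2.72], [-1.05, 1.87], [-1.09, 1.28], [-1.99, 2.15], [-1.42, 1.44], [-3.14, 3.14]. Speed limits (rad/s): [2.79, 2.79, 3.14, 3.14, 3.14, 3.14].

INTERFACE

Orientations are given as a unit quaternion [x, y, z, w].
In Python, from workcell import bot, vision, workorder, boxes_of gives the robot as it stands.
- The arm moves only by the tool send_rows, never from a script. Its argument "motion" is text: rows parted by semicolons, each of 5 numbers parted by spaces: the closure, from -1 (fully open) to 1 (shut), so that 0 is half open, then the shift along the tool's x, y, z in cm, then the turn about the tool's z in rad. In form: claw x y z twist; .... A call has 1 to 5 rows; each row is the pose to reach, as a shift and turn from the pose commanded when the call began, along the tool's axes at that moment; what a row does not reach only later rows make up. A row lasts 1/10 s, in which the tool goes at most 50 mm and 8.59 degrees, less where a joint would pass 70% of its speed; a pose out of reach is approached as far as the arm can. A call with a gripper value outside its range is refused whole. The fingers move at their own pace and stop on an object; the grip force is fixed at half the most. Time passes only in rows, so rows that repeat a pose let the fingers close. It gives the time, the measured TCP pose, the force, the opening and the grip force at its end, in the units of the state.
- bot.get_obs(): the state, without advancing time (a new reading comes with each control period).
- vision.camera(name): name is "side" or "top"; returns the picture (384x512x3 uint8, red, green, blue); there is no depth.
- vision.camera_model(name): a dict with "fov_y" (degrees; the focal length in pixels is half the picture's height over the tangent of half this angle, whatever the lens; pixels are square), "cx", "cy" (the principal point, pixels), "world_from_camera" (4x4, takes a point from camera to world coordinates). Camera axes: x right, y down, z forward; pixel columns grow to the right and rows downward; lengths in m; the calibration is good to about 2 mm. A picture is of the moment at which its call begins. camera_model takes no time and is no camera call.
- workorder.job_done(): hands the job in; it is judged then, once.
Trained networks look in the newest picture that a camera, given by its name, has taken for a name from the list of things; names that differ only in an ending like _2 or _b are one class to them, and where a whole thing is asked for, a point or a joint stands for the part that bears it (a point fixed in the world has none). Each returns a list of dicts, best first, with "conf" (0 to 1); they miss things now and then, are a little off and sometimes report something else, mostly with a low value. They report only what shows in the picture. A call takes as long as a camera call.
- boxes_of(camera, target): "rect" ([centre column, centre row, width, height] in pixels, round what is visible of it).
The state is a dict: "clock": time; "joint_pos": joint angles; "joint_vel": joint speeds; "tau": joint torques, N m; "eef_pos": TCP position; "tool_rot": TCP orientation; "ft_force": force on the tool from outside, world axes, zero at the start; "ft_torque": the same for the moment, N m; "grip_width": finger opening in m; "grasp_force": force on a finger pad.
Only numpy, scipy, OpenCV 4.12 (cv2) and the standard library are available. Lean on these libraries where they do the work, as an engineer would, in place of code of your own. Each camera call takes 0.05 s, during which the arm holds its last target. There are 200 camera calls.

TASK

Get the check stand on the bench going with the new batch: first lift out the tall steel bush left in its bed and stand it upright on the bench clear of the stand, then take every brake piston from the plywood board and stand each upright on its own sensing pin in the bed, holding that pin down. Then fit the cover: rest one of the edges beside the handle's long sides on the ledge under the stand's lip with the other side still raised, and pivot it gently down so that it lies flat and square on both rails and holds the interlock pin pressed. Last, pull the sprung knob on the stand's front out to its stop and let it spring back; leave the other things on the bench alone.

Things in the scene. Friction and masses are not known exactly. Their poses are not given: they have to be found in the camera images.
- stand: check stand fixed to the bench, 174 x 230 mm (x, y). Origin: centre of the bed, at bench height; x points from its lip side (towards the robot) to its interlock side, y left, z up. Bed: flat plate, x -92 to 82, y +-115 mm, top at z 8 mm, free between the rails (x -68 to 68 mm) and open at both y ends
- ledge (a point): middle of the near rail's top face, the ledge: z 46 mm, x -86 to -68, y +-75 mm in the stand frame (point at -77, 0, 46). A 6 mm wall closes it at x -86 mm and carries a lip that overhangs the ledge from x -86 to -74 mm, underside at z 61, top at z 65 mm
- pad_1 (a point): point on the bed at sensing pin 1, z 8 mm, on the pin's axis; stand frame (-29, -45, 8) mm
- pad_2 (a point): point on the bed at sensing pin 2, z 8 mm, on the pin's axis; stand frame (-29, 45, 8) mm
- pad_3 (a point): point on the bed at sensing pin 3, z 8 mm, on the pin's axis; stand frame (29, -45, 8) mm
- pad_4 (a point): point on the bed at sensing pin 4, z 8 mm, on the pin's axis; stand frame (29, 45, 8) mm
- pin_1 (a joint): sensing pin 1, 12 mm thick, upright at pad_1; 0 = up, standing 6 mm proud of the bed; 0.006 m = flush with the bed; needs 0.6 N to go fully down, and a piston's own weight does it
- pin_2 (a joint): sensing pin 2, 12 mm thick, upright at pad_2; 0 = up, standing 6 mm proud of the bed; 0.006 m = flush with the bed; needs 0.6 N to go fully down, and a piston's own weight does it
- pin_3 (a joint): sensing pin 3, 12 mm thick, upright at pad_3; 0 = up, standing 6 mm proud of the bed; 0.006 m = flush with the bed; needs 0.6 N to go fully down, and a piston's own weight does it
- pin_4 (a joint): sensing pin 4, 12 mm thick, upright at pad_4; 0 = up, standing 6 mm proud of the bed; 0.006 m = flush with the bed; needs 0.6 N to go fully down, and a piston's own weight does it
- interlock (a joint): interlock pin, 10 mm thick, at (75, 0) mm of the stand frame, in the middle of the far rail (top at z 46 mm, x 68 to 82, y +-75 mm); 0 = up, 8 mm proud of the rail; 0.008 m = pressed flush; needs 1.3 N, and the cover's own weight does it
- knob (a joint): pull knob in the middle of the stand's front wall (lip side); 0 = in, grows as it is pulled straight out along the stand's -x; stop at 0.025 m; spring returns it; 2 N at the start, 7 N at the stop
- knob_head (a point): centre of the knob's head, a round black head 26 mm in diameter and 18 mm long (axis along the stand's x), 34 mm above the bench, at stand (-119, 0, 34) mm when in, on a 10 mm stem; with the knob in, there are 18 mm of stem between head and wall
- cover: loose flat metal cover, 0.6 to 0.8 kg, 166 (x) x 150 (y) x 8 mm, left of the stand. Origin: centre of the underside; z up. Bar handle across its middle: bar 12 mm wide (x), 66 long (y), 12 high, centred 34 mm above the underside, open beneath, on a 10 mm square post 28 mm either side of the middle. Both 150 mm edges are alike
- edge_a (a point): middle of the underside edge of the cover at its -x side (a 150 mm edge)
- edge_b (a point): middle of the underside edge of the cover at its +x side (a 150 mm edge)
- board: plywood board fixed on the bench to the right, 200 x 200 x 3 mm, origin at the centre of its underside; the pistons stand on it
- piston_a: short steel brake-caliper piston, a thick cup 34 mm in diameter and 28 mm high with a narrow groove near its rim, 0.13 kg, open end up, origin at the centre of its underside, z up its axis; three or four of these are present
- piston_b: short steel brake-caliper piston, a thick cup 34 mm in diameter and 28 mm high with a narrow groove near its rim, 0.13 kg, open end up, origin at the centre of its underside, z up its axis; three or four of these are present
- piston_c: short steel brake-caliper piston, a thick cup 34 mm in diameter and 28 mm high with a narrow groove near its rim, 0.13 kg, open end up, origin at the centre of its underside, z up its axis; three or four of these are present
- piston_d: short steel brake-caliper piston, a thick cup 34 mm in diameter and 28 mm high with a narrow groove near its rim, 0.13 kg, open end up, origin at the centre of its underside, z up its axis; three or four of these are present
- tall_bush: tall steel bush, 42 mm in diameter, 66 mm high, origin at the centre of its underside, z up its axis; left standing in the bed, too tall for the cover to close over it
- jar: bystander: jar, 42 mm in diameter, 65 mm high, origin at its underside's centre; leave alone
- driver: bystander: screwdriver, 165 mm long along its y, lying near the front edge; leave alone

How it is judged:
By the outcome, as a careful person would: the job done as asked, in the order asked, and still so for the second after the job is handed in, with the robot touching nothing.
Of piston_a, piston_b, piston_c, piston_d only 3 to 4 are there at a start; the rules pass over those that are not, and their reading is None.
At some moment in a run one of piston_a, piston_b, piston_c, piston_d, cover may be knocked a few centimetres aside while the robot is not near it.
It also fails if it takes over 210 s, if anything falls off the work surface, if the arm or the gripper's body presses on something with over 40 N, if the wrist force passes 120 N, or if a joint passes its speed limit or range.

## Working session

There is one attempt and no reset: what is moved stays moved. The work goes in short steps, Python scripts to look and compute and a tool call to move; the robot and the scene stay as the last step left them, time stands still between calls to the robot, and variables do not carry over. Pictures are saved under pics/ and viewed, at most 14 in all, crops included, and the job is handed in when it is done.

Besides the shell and the picture viewer there is one more tool, called after ">>>" in YAML: its name, and indented under it one key for each argument. send_rows: Moves the arm, as the interface text tells. Its arguments: {"type":"object","properties":{"motion":{"type":"string"}},"required":["motion"]}

```bash
ls; mkdir -p pics
cat > h.py <<'E'
import numpy as np, cv2
from workcell import bot, vision, workorder, boxes_of
from scipy.spatial.transform import Rotation as R
def snap(cam,name=None):
    im=vision.camera(cam)
    if name: cv2.imwrite(f'pics/{name}.png',im[...,::-1])
    return im
def model(cam):
    m=vision.camera_model(cam); T=np.array(m['world_from_camera']); f=192/np.tan(np.radians(m['fov_y'])/2)
    return T,f,m['cx'],m['cy']
def ray(cam,u,v,z):
    T,f,cx,cy=model(cam); d=T[:3,:3]@np.array([(u-cx)/f,(v-cy)/f,1]); o=T[:3,3]
    return o+d*(z-o[2])/d[2]
def proj(cam,p):
    T,f,cx,cy=model(cam); c=T[:3,:3].T@(np.asarray(p)-T[:3,3]); return np.array([cx+f*c[0]/c[2],cy+f*c[1]/c[2]])
E
python3 - <<'E'
from h import *
o=bot.get_obs(); print(o)
for c in('top','side'):
    snap(c,c+'0'); m=vision.camera_model(c); print(c,m)
    for t in('stand','cover','piston_a','tall_bush','jar','driver','board','knob','ledge','pin_1','interlock'):
        print(t,[(np.round(b['rect'],1).tolist(),round(b['conf'],2)) for b in boxes_of(c,t)][:6])
E
```

```text
pics
{'clock': 0.0, 'joint_pos': array([ 1.14398573e+00,  2.41403150e-01,  3.73359965e-03,  1.33522158e+00,
       -1.08584957e-05,  1.57076241e+00]), 'joint_vel': array([-1.14276841e-03,  4.47051983e-04, -9.41704264e-04, -2.59828909e-07,
        2.64659395e-04, -8.67127737e-04]), 'tau': array([-1.10083431e-03, -3.72312105e+01,  2.52411175e+01,  1.67470286e-02,
       -1.61980988e-04,  1.09002812e-05]), 'eef_pos': array([0.20672433, 0.45456459, 0.23042146]), 'tool_rot': array([ 2.11772476e-01,  9.77318434e-01, -1.02478817e-03, -2.16539678e-04]), 'ft_force': array([0.72789221, 0.28618524, 0.70582865]), 'ft_torque': array([0.01890859, 0.01542898, 0.03499087]), 'grasp_force': 0.0, 'grip_width': 0.08528401345754222}
top {'fov_y': 54.39478205306707, 'cx': 258.4028333300047, 'cy': 185.7962279068266, 'world_from_camera': array([[-0.02493835, -0.98555989,  0.16748072,  0.32172725],
       [-0.99967724,  0.02377326, -0.00895827, -0.00683763],
       [ 0.00484734, -0.16765007, -0.98583465,  1.27987433],
       [ 0.        ,  0.        ,  0.        ,  1.        ]])}
stand [([240.2, 179.9, 66.3,
[... 841 characters left out ...]
6, -0.7209051 , -0.69299694,  0.71509443],
       [ 0.        ,  0.        ,  0.        ,  1.        ]])}
stand [([262.8, 186.9, 81.7, 68.8], 0.62)]
cover [([227.4, 136.5, 51.4, 28.6], 0.79), ([262.2, 187.2, 82.5, 67.4], 0.18)]
piston_a [([286.2, 275.0, 17.3, 16.8], 0.72), ([293.1, 314.9, 22.8, 20.0], 0.68), ([250.9, 314.1, 14.2, 18.5], 0.52), ([241.2, 278.0, 19.0, 19.8], 0.48)]
tall_bush [([269.4, 178.1, 15.3, 27.1], 0.72)]
jar [([352.2, 247.4, 17.8, 26.0], 0.73)]
driver []
board [([271.2, 301.8, 106.3, 94.6], 0.95), ([228.6, 135.0, 52.8, 33.8], 0.67)]
knob [([226.9, 181.8, 12.4, 10.2], 0.65)]
ledge [([261.3, 187.2, 82.6, 64.3], 0.87)]
pin_1 []
interlock [([229.1, 134.3, 52.1, 34.0], 0.75)]
```

Run:
```python
import cv2
a=cv2.imread('pics/top0.png')[110:250,120:380]; cv2.imwrite('pics/t0c.png',cv2.resize(a,None,fx=3,fy=3,interpolation=2))
a=cv2.imread('pics/side0.png')[100:350,180:380]; cv2.imwrite('pics/s0c.png',cv2.resize(a,(480,600),interpolation=2))
a=cv2.imread('pics/side0.png')
```

```text
(no output)
```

View pics/t0c.png

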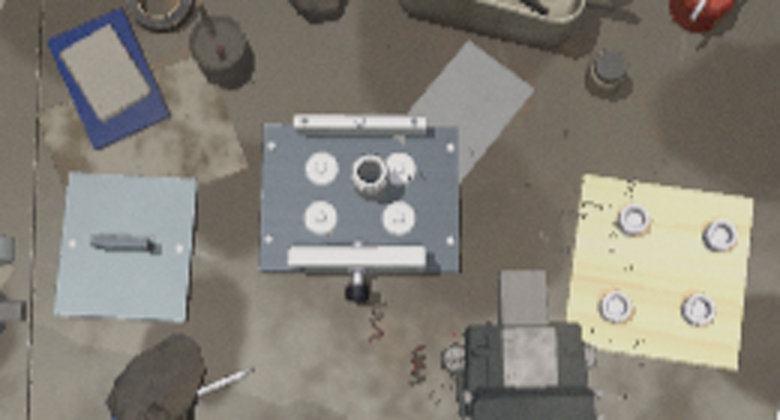

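View pics/s0c.png

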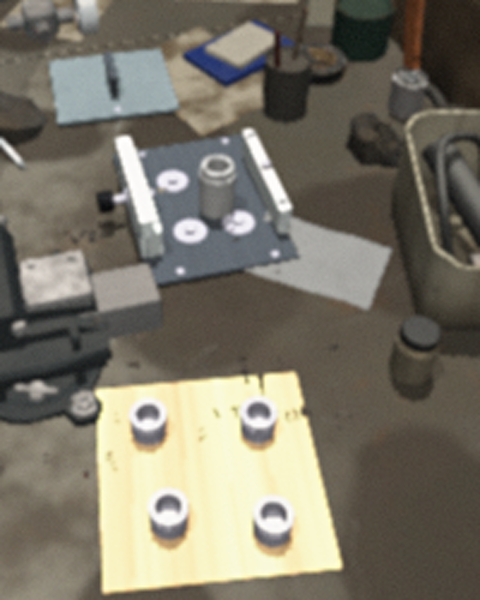

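Run:
```python
from h import *
P=lambda u,v,z:np.round(ray('top',120+u/3-.33,110+v/3-.33,z)*1000,1)
S=lambda u,v,z:np.round(ray('side',180+u/2.4-.3,100+v/2.4-.3,z)*1000,1)
for n,u,v,z in [('bedFL',263,124,8),('bedFR',459,124,8),('bedNR',461,270,8),('bedNL',260,272,8),('c1',320,168,8),('c2',400,166,8),('c3',320,217,8),('c4',398,217,8),('lipNL',288,266,65),('lipNR',425,266,65),('farL',294,115,46),('farR',425,118,46),('knob',357,290,34),('bushtop',370,168,66),
 ('p1',634,217,31),('p2',721,233,31),('p3',616,304,31),('p4',698,308,31),('jar',610,65,65),
 ('bTL',583,175,3),('bTR',752,198,3),('bBR',738,369,3),('bBL',566,346,3),('cv1',69,173,8),('cv2',196,178,8),('cv3',186,320,8),('cv4',54,314,8),('h1',92,241,40),('h2',152,244,40)]: print(n,P(u,v,z/1000))
print('side')
for n,u,v,z in [('pad',172,181,8),('pad',191,231,8),('pad',238,222,8),('bushtop',217,162,66),('p',148,411,31),('p',258,408,31),('p',169,504,31),('p',273,510,31),('knob',106,200,34)]: print(n,S(u,v,z/1000))
```

```text
bedFL [665.8 157.5   8. ]
bedFR [660.4 -71.5   8. ]
bedNR [488.3 -68.4   8. ]
bedNL [491.6 161.3   8. ]
c1 [611.6  91.5   8. ]
c2 [611.8  -1.4   8. ]
c3 [553.8  92.1   8. ]
c4 [551.6   2.2   8. ]
lipNL [489.8 123.2  65. ]
lipNR [486.2 -26.5  65. ]
farL [665.2 117.4  46. ]
farR [658.2 -31.2  46. ]
knob [465.2  49.7  34. ]
bushtop [597.   31.6  66. ]
p1 [ 541.  -265.3   31. ]
p2 [ 520.3 -362.7   31. ]
p3 [ 442.7 -239.4   31. ]
p4 [ 436.  -330.9   31. ]
jar [ 709.8 -241.2   65. ]
bTL [ 597.1 -214.4    3. ]
bTR [ 565.1 -409.6    3. ]
bBR [ 368.3 -378.9    3. ]
bBL [ 399.1 -185.2    3. ]
cv1 [612.6 382.3   8. ]
cv2 [603.2 235.2   8. ]
cv3 [438.7 245.2   8. ]
cv4 [449.2 394.8   8. ]
h1 [526.8 344.7  40. ]
h2 [521.8 277.7  40. ]
side
pad [552.4  91.2   8. ]
pad [550.9   0.8   8. ]
pad [6.08e+02 1.00e-01 8.00e+00]
bushtop [594.9  45.6  66. ]
p [ 441.2 -237.5   31. ]
p [ 540.2 -261.9   31. ]
p [ 436.1 -331.8   31. ]
p [ 519.2 -360.7   31. ]
knob [462.8  51.7  34. ]
```

```bash
cat >> h.py <<'E'
def find(cam='top',names=('piston_a',),zs=None):
    snap(cam); r={}
    for n in names: r[n]=[(np.round(b['rect'],1).tolist(),round(b['conf'],2)) for b in boxes_of(cam,n)][:6]
    return r
def yawnow(o=None):
    M=R.from_quat((o or bot.get_obs())['tool_rot']).as_matrix(); return np.arctan2(M[1,1],M[0,1])
def plan(wps,start=None):
    """wps: list of (x,y,z,yaw of tool y [rad world]) in m -> per call-leg shifts in tool cm from start"""
    o=bot.get_obs()
    if start is None: p=o['eef_pos'];a=yawnow(o)
    else: p=np.array(start[:3]);a=start[3]
    for w in wps:
        d=np.array(w[:3])-p; ty=np.array([np.cos(a),np.sin(a),0]); tx=np.array([-np.sin(a),np.cos(a),0])
        tz=np.array([0,0,-1.]); tx=np.cross(ty,tz)
        da=w[3]-a; da=(da+np.pi/2)%np.pi-np.pi/2
        print('to',np.round(w,3),'shift',np.round([d@tx*100,d@ty*100,d@tz*100],2),'twist',round(-da,3), 'rows>=',int(np.ceil(max(np.linalg.norm(d)/.05,abs(da)/.15))))
        p=np.array(w[:3]);a=a+da
S0=np.array([.5815,.0455]);SY=-.022
def st(x,y): c,s=np.cos(SY),np.sin(SY); return S0+np.array([c*x-s*y,s*x+c*y])/1000
E
python3 - <<'E'
from h import *
P=lambda u,v,z:np.round(ray('top',120+u/3-.33,110+v/3-.33,z)*1000,0)
S=lambda u,v,z:np.round(ray('side',180+u/2.4-.3,100+v/2.4-.3,z)*1000,0)
for z in(.05,.1,.15,.2): print(z,'top jaw',P(500,270,z)[:2],P(545,325,z)[:2],'body',P(592,325,z)[:2],'side jaw tip',S(160,275,z)[:2],S(95,270,z)[:2],'bolt',S(85,405,z)[:2],P(593,355,z)[:2])
for z in(.07,.074): print(P(370,168,z),P(370,174,z),S(217,162,z),S(217,158,z))
plan([(.594,.035,.2,1.549),(.594,.035,.045,1.549)])
E
```

```text
0.05 top jaw [ 482. -110.] [ 420. -157.] body [ 418. -208.] side jaw tip [490. -93.] [427. -68.] bolt [ 385. -228.] [ 386. -208.]
0.1 top jaw [ 475. -105.] [ 416. -151.] body [ 415. -200.] side jaw tip [ 480. -137.] [ 421. -114.] bolt [ 383. -262.] [ 383. -200.]
0.15 top jaw [ 469. -101.] [ 412. -144.] body [ 411. -192.] side jaw tip [ 470. -182.] [ 416. -160.] bolt [ 381. -296.] [ 380. -191.]
0.2 top jaw [462. -97.] [ 408. -138.] body [ 407. -184.] side jaw tip [ 460. -226.] [ 410. -206.] bolt [ 378. -330.] [ 378. -183.]
[596.  32.  70.] [589.  32.  70.] [593.  41.  70.] [596.  48.  70.]
[595.  31.  74.] [588.  32.  74.] [592.  37.  74.] [594.  43.  74.]
to [0.594 0.035 0.2   1.549] shift [-52.62 -22.23   3.13] twist -0.405 rows>= 12
to [0.594 0.035 0.045 1.549] shift [ 0.   0.  15.5] twist -0.0 rows>= 4
```

>>> send_rows:
  motion: "-1 -4.4 -1.8 0.2 0; -1 -8.8 -3.7 0.5 0; -1 -13.2 -5.6 0.8 0; -1 -17.6 -7.4 1 0; -1 -22 -9.3 1.3 0"

```text
clock: 1.7
eef_pos: [0.3698, 0.2781, 0.2185]
tool_rot: [0.212, 0.977, 0.0, 0.0]
ft_force: [1.3, 0.3, -0.2]
grip_width: 0.0855
grasp_force: 0.0
```

>>> send_rows:
  motion: "-1 -4.4 -1.8 0.2 0; -1 -8.8 -3.7 0.5 0; -1 -13.2 -5.6 0.8 0; -1 -17.6 -7.4 1 0; -1 -22 -9.3 1.3 0"

```text
clock: 2.2
eef_pos: [0.5318, 0.1021, 0.2054]
tool_rot: [0.212, 0.977, 0.0, 0.0]
ft_force: [0.9, 0.3, 0.6]
grip_width: 0.0855
grasp_force: 0.0
```

>>> send_rows:
  motion: "-1 -4.3 -1.8 0.2 -0.13; -1 -8.6 -3.6 0.5 -0.27; -1 -8.6 -3.6 0.5 -0.405; -1 -8.6 -3.6 0.5 -0.405; -1 -8.6 -3.6 0.5 -0.405"

```text
clock: 2.7
eef_pos: [0.5935, 0.0355, 0.2001]
tool_rot: [0.012, 1.0, 0.0, -0.0]
ft_force: [-0.4, 0.4, -0.5]
grip_width: 0.0852
grasp_force: 0.0
```

>>> send_rows:
  motion: "-1 0 0 4.5 0; -1 0 0 9 0; -1 0 0 13 0; -1 0 0 16 0; -1 0 0 16.3 0"

```text
clock: 3.2
eef_pos: [0.5895, 0.0364, 0.0333]
tool_rot: [0.011, 1.0, -0.0, -0.004]
ft_force: [-0.7, 0.2, 0.1]
grip_width: 0.0855
grasp_force: 0.0
```

>>> send_rows:
  motion: "1 0 0 0 0; 1 0 0 0 0; 1 0 0 0 0; 1 0 0 0 0; 1 0 0 0 0"

```text
clock: 3.7
eef_pos: [0.596, 0.0347, 0.0405]
tool_rot: [0.011, 1.0, -0.0, 0.003]
ft_force: [-1.2, -2.5, 5.4]
grip_width: 0.0398
grasp_force: 60.0
```

Run:
```python
from h import *
a=snap('top')[...,::-1][130:220,190:300];b=snap('side')[...,::-1][120:240,210:330]
a=cv2.resize(a,(480,393),interpolation=2);b=cv2.resize(b,(393,393),interpolation=2)[:,:310]
cv2.imwrite('pics/g1.png',np.hstack([a,b]));print(bot.get_obs()['eef_pos'],bot.get_obs()['ft_force'])
```

```text
[0.59598354 0.03474075 0.04045896] [ 0.08245906 -1.68785054  6.22014058]
```

View pics/g1.png

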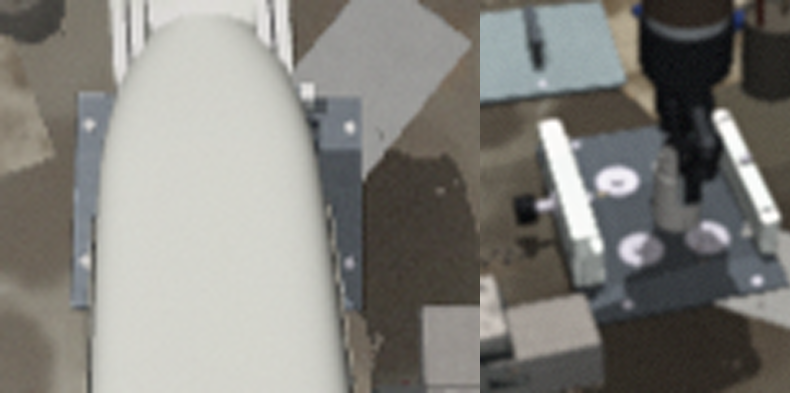

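>>> send_rows:
  motion: "1 0 0 -2 0; 1 0 0 -5 0; 1 0 0 -9 0; 1 0 -3 -11 0; 1 0 -7.5 -11 0"

```text
clock: 4.3
eef_pos: [0.5954, -0.0381, 0.1526]
tool_rot: [0.009, 1.0, 0.0, 0.005]
ft_force: [1.9, -1.1, -4.1]
grip_width: 0.0403
grasp_force: 62.0
```

>>> send_rows:
  motion: "1 0 -4 0 0; 1 0 -7 0 0; 1 0 -9.4 0 0; 1 0 -9.4 1 0; 1 0 -9.4 3 0"

```text
clock: 4.8
eef_pos: [0.5915, -0.1347, 0.119]
tool_rot: [0.012, 1.0, -0.0, 0.002]
ft_force: [1.1, 0.3, -4.6]
grip_width: 0.0396
grasp_force: 62.1
```

>>> send_rows:
  motion: "1 0 0 3 0; 1 0 0 6 0; 1 0 0 7.5 0; 1 0 0 8 0; 1 0 0 8 0"

```text
clock: 5.3
eef_pos: [0.5896, -0.133, 0.0366]
tool_rot: [0.011, 1.0, 0.0, -0.001]
ft_force: [0.6, 0.6, -5.1]
grip_width: 0.04
grasp_force: 62.0
```

Run:
```python
from h import *
o=bot.get_obs();print(o['eef_pos'],o['ft_force'],o['grip_width'])
b=snap('side')[...,::-1][140:300,230:380]
cv2.imwrite('pics/g2.png',cv2.resize(b,(562,600),interpolation=2))
```

```text
[ 0.58956147 -0.13297483  0.03658762] [ 0.62322702  0.57224914 -5.0514052 ] 0.039993190760615624
```

View pics/g2.png

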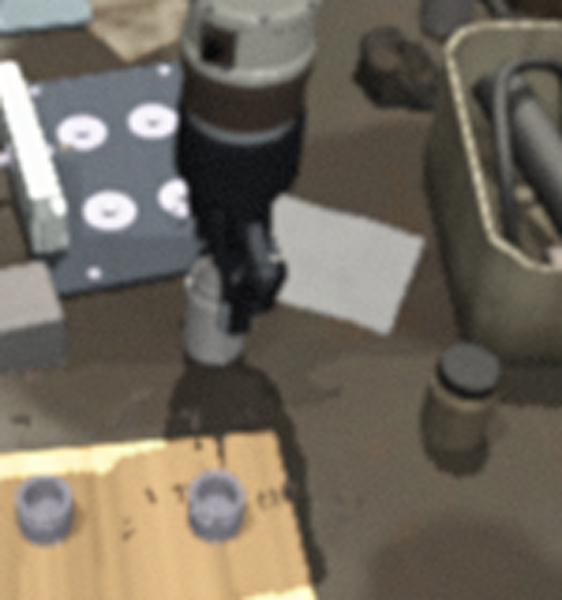

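>>> send_rows:
  motion: "1 0 0 0.1 0; 1 0 0 0.2 0; 1 0 0 0.3 0; 1 0 0 0.3 0; 1 0 0 0.3 0"

```text
clock: 5.85
eef_pos: [0.5902, -0.1337, 0.0345]
tool_rot: [0.011, 1.0, -0.0, 0.0]
ft_force: [-0.9, 0.3, -3.8]
grip_width: 0.0398
grasp_force: 62.0
```

>>> send_rows:
  motion: "1 0 0 0.1 0; 1 0 0 0.2 0; 1 0 0 0.3 0; 1 0 0 0.3 0; 1 0 0 0.3 0"

```text
clock: 6.35
eef_pos: [0.5904, -0.1337, 0.0325]
tool_rot: [0.011, 1.0, -0.0, 0.0]
ft_force: [-3.0, 1.5, 6.0]
grip_width: 0.0403
grasp_force: 63.0
```

>>> send_rows:
  motion: "-1 0 0 0 0; -1 0 0 0 0; -1 0 0 0 0; -1 0 0 -1 0; -1 0 0 -4 0"

```text
clock: 6.85
eef_pos: [0.5877, -0.133, 0.0689]
tool_rot: [0.011, 1.0, 0.001, -0.003]
ft_force: [0.3, -1.1, -0.2]
grip_width: 0.0853
grasp_force: 0.0
```

>>> send_rows:
  motion: "-1 0 0 -4 0; -1 0 0 -8 0; -1 2 -4.5 -8 0; -1 4 -9 -8 0; -1 5 -13 -8 0"

```text
clock: 7.35
eef_pos: [0.5365, -0.2639, 0.1529]
tool_rot: [0.011, 1.0, -0.001, 0.001]
ft_force: [1.1, -0.1, -0.9]
grip_width: 0.0855
grasp_force: 0.0
```

Run:
```python
from h import *
for n,b in find('side',('piston_a','tall_bush','cover')).items(): print(n,b)
for b in boxes_of('side','piston_a'):
    u,v,w,h=b['rect'];print(np.round(b['conf'],2),np.round(ray('side',u,v,.017)*1000,1))
for p in [(.541,-.2635,.017),(.5198,-.3617,.017),(.442,-.2385,.017),(.436,-.3314,.017)]: print(proj('side',p))
plan([(.541,-.264,.01,1.571)])
```

```text
piston_a [([240.8, 278.2, 12.9, 21.5], 0.74), ([227.9, 137.7, 50.9, 31.2], 0.71), ([250.6, 314.3, 11.5, 19.4], 0.53), ([286.9, 273.5, 15.5, 15.0], 0.5)]
tall_bush [([286.6, 227.7, 17.8, 22.5], 0.57), ([248.0, 187.5, 55.7, 63.2], 0.47)]
cover [([226.9, 133.6, 53.1, 30.7], 0.78), ([271.0, 301.2, 102.3, 90.5], 0.59), ([287.9, 273.4, 15.0, 17.5], 0.29)]
0.74 [ 437.2 -246.4   17. ]
0.71 [523.8 281.9  17. ]
0.53 [ 436.1 -334.7   17. ]
0.5 [ 540.  -262.7   17. ]
[287.42232584 273.70911718]
[293.44044012 315.87075403]
[242.04495832 274.75465197]
[250.12208422 312.85471043]
to [ 0.541 -0.264  0.01   1.571] shift [-0.35 -0.14 14.17] twist -0.023 rows>= 3
```

>>> send_rows:
  motion: "-1 -0.3 0 4.5 0; -1 -0.3 0 9 0; -1 -0.3 0 12.5 0; -1 -0.3 0 14 0; -1 -0.3 0 14.3 0"

```text
clock: 8.1
eef_pos: [0.539, -0.2598, 0.0054]
tool_rot: [0.01, 1.0, 0.001, -0.003]
ft_force: [-0.5, 0.2, 0.0]
grip_width: 0.0853
grasp_force: 0.0
```

>>> send_rows:
  motion: "-1 0 0 0 0; 1 0 0 0 0; 1 0 0 0 0; 1 0 0 0 0; 1 0 0 0 0"

```text
clock: 8.6
eef_pos: [0.5414, -0.2634, 0.0099]
tool_rot: [0.011, 1.0, -0.001, 0.001]
ft_force: [2.4, -1.1, -2.2]
grip_width: 0.0325
grasp_force: 59.5
```

Run:
```python
from h import *
o=bot.get_obs();print(o['eef_pos'],o['ft_force'],o['grip_width'])
p=o['eef_pos']
for i,(x,y) in enumerate([(-29,-45),(-29,45),(29,-45),(29,45)]): print(i+1,np.round(st(x,y),4))
plan([(*st(29,-45),.15,1.549),(*st(29,-45),p[2]+.0055,1.549)])
```

```text
[ 0.54136826 -0.26336319  0.00992635] [ 2.36457637 -1.13272394 -2.21229642] 0.03245628331579068
1 [0.5515 0.0011]
2 [0.5535 0.0911]
3 [ 6.095e-01 -1.000e-04]
4 [0.6115 0.0899]
to [ 0.61  -0.     0.15   1.549] shift [ -6.23  26.47 -14.01] twist -0.0 rows>= 7
to [ 0.61  -0.     0.015  1.549] shift [ 0.    0.   13.46] twist -0.0 rows>= 3
```

>>> send_rows:
  motion: "1 0 0 -2 0; 1 0 0 -6 0; 1 -0.5 2.5 -10 0; 1 -1.7 7 -11 0; 1 -2.8 11.8 -11 0"

```text
clock: 9.1
eef_pos: [0.5732, -0.1458, 0.122]
tool_rot: [0.013, 1.0, -0.001, 0.004]
ft_force: [0.5, -0.4, -0.6]
grip_width: 0.0321
grasp_force: 59.8
```

>>> send_rows:
  motion: "1 -1.2 4.8 0 0; 1 -2.3 9.6 0 0; 1 -3.1 13.2 0 0; 1 -3.4 14.7 2 0; 1 -3.4 14.7 5 0"

```text
clock: 9.6
eef_pos: [0.6108, 0.0042, 0.0702]
tool_rot: [0.009, 1.0, 0.0, 0.003]
ft_force: [-0.2, 0.4, -1.6]
grip_width: 0.0318
grasp_force: 59.8
```

Run:
```python
from h import *
o=bot.get_obs();print(o['eef_pos'],o['ft_force'],o['grip_width'])
plan([(*st(29,-45),.0155,1.549)])
```

```text
[0.610809   0.00418998 0.0701988 ] [-0.19001431  0.37760766 -1.59486807] 0.0318485571744378
to [ 0.61  -0.     0.016  1.549] shift [ 0.12 -0.43  5.47] twist 0.004 rows>= 2
```

>>> send_rows:
  motion: "1 0 0 2 0; 1 0 0 4 0; 1 0 0 4.8 0; 1 0 0 4.8 0; 1 0 0 4.8 0"

```text
clock: 10.1
eef_pos: [0.6087, 0.0008, 0.0211]
tool_rot: [0.011, 1.0, 0.0, 0.001]
ft_force: [-0.2, 0.1, -0.8]
grip_width: 0.0319
grasp_force: 59.8
```

>>> send_rows:
  motion: "1 0 0 0.3 0; 1 0 0 0.6 0; 1 0 0 0.6 0; 1 0 0 0.6 0; -1 0 0 0.6 0"

```text
clock: 10.6
eef_pos: [0.6083, 0.001, 0.0146]
tool_rot: [0.011, 1.0, 0.0, 0.0]
ft_force: [-0.4, 0.2, 0.7]
grip_width: 0.0452
grasp_force: 0.0
```

>>> send_rows:
  motion: "-1 0 0 0 0; -1 0 0 0 0; -1 0 0 -2 0; -1 0 0 -6 0; -1 0 0 -10.5 0"

```text
clock: 11.1
eef_pos: [0.6065, 0.001, 0.1186]
tool_rot: [0.011, 1.0, -0.0, -0.002]
ft_force: [0.7, 0.2, 0.5]
grip_width: 0.0857
grasp_force: 0.0
```

Run:
```python
from h import *
o=bot.get_obs();print(o['eef_pos'])
for c in('side','top'):
  snap(c)
  for b in boxes_of(c,'piston_a'):
    u,v,w,h=b['rect'];print(c,np.round(b['rect'],1),np.round(b['conf'],2),np.round(ray(c,u,v,.017)*1000,1))
cv2.imwrite('pics/x.png',cv2.resize(vision.camera('side')[...,::-1][100:350,180:330],(360,600),interpolation=2))
plan([(.5198,-.3617,.12,1.549),(.5198,-.3617,.01,1.549)])
```

```text
[0.60648263 0.00102049 0.11859783]
side [252.1 314.6  13.1  19.9] 0.82 [ 438.9 -336.2   17. ]
side [240.9 277.2  15.6  21.6] 0.74 [ 438.  -243.9   17. ]
side [293.5 316.   18.3  18.2] 0.62 [ 519.8 -362.    17. ]
side [280.  189.5  10.8  10.2] 0.55 [611.2   0.9  17. ]
top [339.3 202.6  60.2  64. ] 0.72 [ 471.6 -292.3   17. ]
top [351.5 209.8  12.4   9.3] 0.61 [ 446.  -332.3   17. ]
top [326.  213.4   8.6  11.9] 0.56 [ 435.9 -245.    17. ]
top [361.3 188.9  12.4   9.4] 0.52 [ 517.  -370.7   17. ]
top [161.1 191.9  46.1  49.9] 0.48 [523.2 314.4  17. ]
to [ 0.52  -0.362  0.12   1.549] shift [  8.02 -36.46  -0.07] twist -0.0 rows>= 8
to [ 0.52  -0.362  0.01   1.549] shift [ 0.  0. 11.] twist -0.0 rows>= 3
```

View pics/x.png

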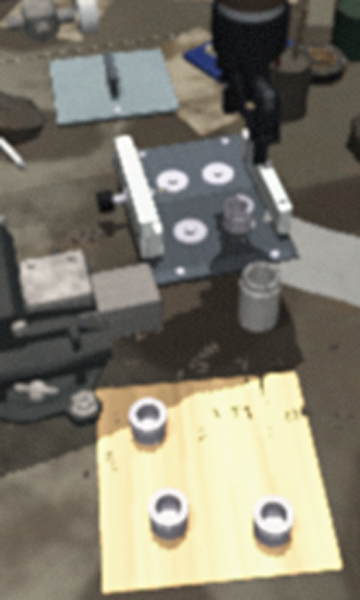

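>>> send_rows:
  motion: "-1 1 -4.7 0 0; -1 2.1 -9.4 0 0; -1 3.1 -14.1 0 0; -1 4.2 -18.8 0 0; -1 5.2 -23.5 0 0"

```text
clock: 11.85
eef_pos: [0.5489, -0.2338, 0.1171]
tool_rot: [0.011, 1.0, 0.001, -0.002]
ft_force: [0.8, 0.1, 0.1]
grip_width: 0.0854
grasp_force: 0.0
```

>>> send_rows:
  motion: "-1 1 -4.7 0 0; -1 2.1 -9.4 0 0; -1 3 -13 0 0; -1 3 -13 4 0; -1 3 -13 8 0"

```text
clock: 12.35
eef_pos: [0.5173, -0.364, 0.0376]
tool_rot: [0.013, 1.0, -0.0, 0.0]
ft_force: [0.1, 0.7, -0.7]
grip_width: 0.0857
grasp_force: 0.0
```

>>> send_rows:
  motion: "-1 0 0 2 0; -1 0 0 2.7 0; -1 0 0 2.9 0; -1 0 0 2.9 0; -1 0 0 2.9 0"

```text
clock: 12.85
eef_pos: [0.5194, -0.3627, 0.0118]
tool_rot: [0.011, 1.0, -0.001, 0.001]
ft_force: [-0.3, -0.1, 1.2]
grip_width: 0.0854
grasp_force: 0.0
```

>>> send_rows:
  motion: "1 0 0 0 0; 1 0 0 0 0; 1 0 0 0 0; 1 0 0 0 0; 1 0 0 -2 0"

```text
clock: 13.35
eef_pos: [0.5161, -0.3606, 0.0277]
tool_rot: [0.011, 1.0, 0.002, -0.003]
ft_force: [-0.3, 0.6, -1.9]
grip_width: 0.0317
grasp_force: 59.6
```

>>> send_rows:
  motion: "1 0 0 -4 0; 1 0 0.5 -8.5 0; 1 -0.3 5 -9 0; 1 -0.6 9.7 -9 0; 1 -0.9 14.4 -9 0"

```text
clock: 13.85
eef_pos: [0.5303, -0.2173, 0.1209]
tool_rot: [0.012, 1.0, -0.0, 0.001]
ft_force: [0.8, 0.3, -2.0]
grip_width: 0.032
grasp_force: 59.8
```

>>> send_rows:
  motion: "1 -0.3 4.7 0 0; 1 -0.6 9.4 0 0; 1 -0.9 14.1 0 0; 1 -1.3 18.8 0 0; 1 -1.5 22 0 0"

```text
clock: 14.35
eef_pos: [0.5499, 0.0043, 0.1203]
tool_rot: [0.01, 1.0, 0.0, -0.0]
ft_force: [0.7, -0.8, -0.1]
grip_width: 0.0322
grasp_force: 59.9
```

>>> send_rows:
  motion: "1 0 0 3 0; 1 0 0 7 0; 1 0 0 9.5 0; 1 0 0 10 0; 1 0 0 10 0"

```text
clock: 14.85
eef_pos: [0.5492, 0.0012, 0.0196]
tool_rot: [0.011, 1.0, -0.0, -0.001]
ft_force: [-0.9, -0.5, -1.4]
grip_width: 0.032
grasp_force: 59.9
```

Run:
```python
from h import *
o=bot.get_obs();print(o['eef_pos'],o['ft_force'],o['grip_width'])
plan([(*st(-29,-45),.017,1.549)])
```

```text
[0.54921936 0.00124651 0.01960209] [-0.88559053 -0.46987157 -1.40928823] 0.03199143146273806
to [5.520e-01 1.000e-03 1.700e-02 1.549e+00] shift [-0.23 -0.    0.26] twist -0.0 rows>= 1
```

>>> send_rows:
  motion: "1 -0.1 0 0.15 0; 1 -0.1 0 0.35 0; 1 -0.1 0 0.35 0; 1 -0.1 0 0.35 0; -1 -0.1 0 0.35 0"

```text
clock: 15.35
eef_pos: [0.5516, 0.0012, 0.0175]
tool_rot: [0.011, 1.0, 0.0, 0.001]
ft_force: [-0.1, 0.4, 0.1]
grip_width: 0.0452
grasp_force: 0.0
```

>>> send_rows:
  motion: "-1 0 0 0 0; -1 0 0 0 0; -1 0 0 -2 0; -1 0 0 -6 0; -1 0 0 -10.5 0"

```text
clock: 15.85
eef_pos: [0.5496, 0.0012, 0.1214]
tool_rot: [0.011, 1.0, -0.0, -0.002]
ft_force: [0.9, -0.5, 1.1]
grip_width: 0.0854
grasp_force: 0.0
```

Run:
```python
from h import *
o=bot.get_obs();print(o['eef_pos'])
for c in('side',):
  snap(c,'s3')
  for b in boxes_of(c,'piston_a'):
    u,v,w,h=b['rect'];print(c,np.round(b['rect'],1),np.round(b['conf'],2),np.round(ray(c,u,v,.017)*1000,1))
plan([(.437,-.332,.12,1.549)])
plan([(.437,-.332,.12,1.549)],(.5505,.001,.12,1.549))
```

```text
[0.5495919  0.00124141 0.12144922]
side [251.  314.4  14.7  18.6] 0.59 [ 436.9 -335.2   17. ]
side [279.9 186.2  11.4  18.9] 0.54 [615.2  13.7  17. ]
side [240.5 259.1  12.6  19.3] 0.53 [ 448.8 -196.5   17. ]
to [ 0.437 -0.332  0.12   1.549] shift [ 11.16 -33.58   0.86] twist -0.0 rows>= 8
to [ 0.437 -0.332  0.12   1.549] shift [ 10.62 -33.54   0.  ] twist -0.0 rows>= 8
```

Run:
```python
import cv2
cv2.imwrite('pics/s3c.png',cv2.resize(cv2.imread('pics/s3.png')[150:350,190:320],(390,600),interpolation=2))
```

```text
(no output)
```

View pics/s3c.png

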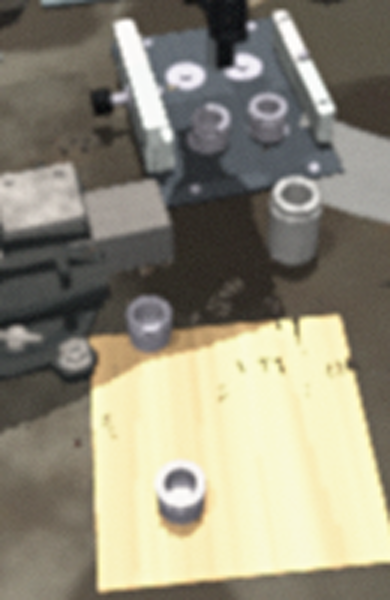

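>>> send_rows:
  motion: "-1 0 -4.8 0 0; -1 0 -9.7 0 0; -1 0.5 -14.6 0 0; -1 1.5 -19.3 0 0; -1 3.4 -23.7 0 0"

```text
clock: 16.45
eef_pos: [0.5122, -0.2371, 0.1215]
tool_rot: [0.011, 1.0, -0.0, 0.001]
ft_force: [1.1, -0.7, -0.1]
grip_width: 0.0854
grasp_force: 0.0
```

>>> send_rows:
  motion: "-1 3 -3.7 0 0; -1 5.5 -7.5 0 0; -1 7.2 -9.8 1 0; -1 7.2 -9.8 4 0; -1 7.2 -9.8 8 0"

```text
clock: 16.95
eef_pos: [0.4388, -0.334, 0.0429]
tool_rot: [0.012, 1.0, -0.002, 0.002]
ft_force: [0.8, -0.0, -0.4]
grip_width: 0.0854
grasp_force: 0.0
```

>>> send_rows:
  motion: "-1 0 0 2 0; -1 0 0 2.8 0; -1 0 0 3 0; -1 0 0 3 0; -1 0 0 3 0"

```text
clock: 17.45
eef_pos: [0.439, -0.3321, 0.0132]
tool_rot: [0.011, 1.0, -0.001, 0.001]
ft_force: [-0.0, 0.6, 0.1]
grip_width: 0.0853
grasp_force: 0.0
```

>>> send_rows:
  motion: "-1 0 0 0.3 0; 1 0 0 0.3 0; 1 0 0 0.3 0; 1 0 0 0.3 0; 1 0 0 0.3 0"

```text
clock: 17.95
eef_pos: [0.4382, -0.3318, 0.0094]
tool_rot: [0.011, 1.0, -0.0, 0.0]
ft_force: [1.3, -1.4, -0.8]
grip_width: 0.032
grasp_force: 59.5
```

>>> send_rows:
  motion: "1 0 0 -2 0; 1 -1 0.5 -6.5 0; 1 -4 3 -10 0; 1 -7 7 -10.5 0; 1 -9 11.5 -10.5 0"

```text
clock: 18.45
eef_pos: [0.533, -0.2201, 0.1164]
tool_rot: [0.012, 1.0, -0.001, 0.003]
ft_force: [0.4, -0.6, -1.1]
grip_width: 0.0323
grasp_force: 59.7
```

>>> send_rows:
  motion: "1 -0.5 4.8 0 0; 1 -1 9.6 0 0; 1 -1.7 14.4 0 0; 1 -1.7 19.2 0 0; 1 -1.7 24 0 0"

```text
clock: 18.95
eef_pos: [0.5516, 0.0219, 0.1135]
tool_rot: [0.011, 1.0, -0.0, -0.0]
ft_force: [1.5, 0.4, -2.1]
grip_width: 0.0321
grasp_force: 59.7
```

>>> send_rows:
  motion: "1 0 4 0 0; 1 0 7.1 0 0; 1 0 7.1 3 0; 1 0 7.1 7 0; 1 0 7.1 9 0"

```text
clock: 19.45
eef_pos: [0.551, 0.0912, 0.0206]
tool_rot: [0.01, 1.0, -0.0, -0.002]
ft_force: [-0.6, -0.2, -1.4]
grip_width: 0.0321
grasp_force: 59.8
```

>>> send_rows:
  motion: "1 0 0 0.5 0; 1 0 0 1 0; 1 0 0 1 0; 1 0 0 1 0; 1 0 0 1 0"

```text
clock: 19.95
eef_pos: [0.5548, 0.091, 0.0149]
tool_rot: [0.011, 1.0, 0.0, 0.001]
ft_force: [-0.2, -0.6, -1.2]
grip_width: 0.0321
grasp_force: 59.9
```

>>> send_rows:
  motion: "1 0 0 0.05 0; -1 0 0 0.05 0; -1 0 0 0.05 0; -1 0 0 0.05 0; -1 0 0 -1 0"

```text
clock: 20.45
eef_pos: [0.5521, 0.0907, 0.0227]
tool_rot: [0.011, 1.0, -0.0, -0.002]
ft_force: [-1.6, 0.0, 0.0]
grip_width: 0.085
grasp_force: 0.0
```

>>> send_rows:
  motion: "-1 0 0 -4.5 0; -1 0 0 -9.5 0; -1 0 0 -9.5 0; -1 0 0 -9.5 0; -1 0 0 -9.5 0"

```text
clock: 20.95
eef_pos: [0.5527, 0.0908, 0.1183]
tool_rot: [0.011, 1.0, -0.0, -0.001]
ft_force: [-0.7, 1.1, 0.3]
grip_width: 0.0851
grasp_force: 0.0
```

Run:
```python
from h import *
o=bot.get_obs();print(o['eef_pos'])
a=snap('side')[...,::-1][160:290,190:340]
for b in boxes_of('side','piston_a'):
    u,v,w,h=b['rect'];print(np.round(b['rect'],1),np.round(b['conf'],2),np.round(ray('side',u,v,.017)*1000,1))
t=snap('top')[...,::-1][170:240,260:360]
for b in boxes_of('top','piston_a'):
    u,v,w,h=b['rect'];print('t',np.round(b['rect'],1),np.round(b['conf'],2),np.round(ray('top',u,v,.017)*1000,1))
a=cv2.resize(a,(450,390),interpolation=2); t=cv2.resize(t,(350,245),interpolation=2); t=cv2.copyMakeBorder(t,0,145,0,0,0)
cv2.imwrite('pics/x4.png',np.hstack([a,t]))
```

```text
[0.55272925 0.09084439 0.11826167]
[238.8 258.9  16.3  21.7] 0.67 [ 445.1 -194.9   17. ]
[277.8 188.6  12.2  13.9] 0.6 [606.4   6.   17. ]
[262.4 186.4  86.1  68.5] 0.53 [567.4  26.5  17. ]
[259.5 190.1  14.6  13.6] 0.44 [555.4  14.2  17. ]
t [252.2 183.8  14.1  12.5] 0.54 [543.7   2.8  17. ]
t [310.9 211.4   9.6  11.8] 0.38 [ 443.9 -194.1   17. ]
t [250.8 172.7  44.3  50.6] 0.29 [582.7   6.8  17. ]
```

View pics/x4.png

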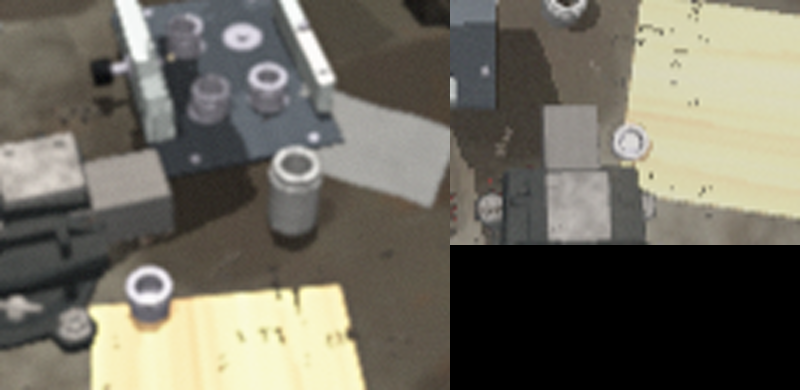

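Run:
```python
from h import *
def tri(a,b):
    A=[];y=[]
    res=[]
    for cam,(u,v) in(('top',a),('side',b)):
        T,f,cx,cy=model(cam); d=T[:3,:3]@np.array([(u-cx)/f,(v-cy)/f,1]);d/=np.linalg.norm(d);M=np.eye(3)-np.outer(d,d);A.append(M);y.append(M@T[:3,3])
    p=np.linalg.lstsq(np.vstack(A),np.hstack(y),rcond=None)[0]; return np.round(p*1000,1),np.round(proj('top',p)-a,1),np.round(proj('side',p)-b,1)
print('anvil',tri((306,218.3),(219,223.7)),'jaw',tri((302.3,199.7),(247,227.3)))
print('pist top',tri((311.2,209.8),(239.5,254.5)),'bodyR',ray('top',315.7,218,.07), ray('top',315.7,218,.1))
plan([(.5,-.17,.16,1.549),(.445,-.1955,.1,1.571),(.445,-.1955,.012,1.571)],(.5535,.0908,.118,1.549))
```

```text
anvil (array([ 412.6, -162.9,  117.1]), array([0. , 0.2]), array([ 0.2, -0.1])) jaw (array([ 476.1, -158.7,   79.7]), array([-0. ,  0.1]), array([ 0.2, -0. ]))
pist top (array([ 447.8, -193.3,   31.1]), array([-0.,  0.]), array([ 0., -0.])) bodyR [ 0.41700038 -0.20076179  0.07      ] [ 0.414638   -0.19595325  0.1       ]
to [ 0.5   -0.17   0.16   1.549] shift [  4.78 -26.19  -4.2 ] twist -0.0 rows>= 6
to [ 0.445 -0.196  0.1    1.571] shift [ 5.44 -2.67  6.  ] twist -0.022 rows>= 2
to [ 0.445 -0.196  0.012  1.571] shift [0.  0.  8.8] twist -0.0 rows>= 2
```

Run:
```python
from h import *
a=cv2.resize(snap('side')[...,::-1][205:280,175:260],(510,450),interpolation=2)
t=cv2.resize(snap('top')[...,::-1][192:250,268:328],(290,280),interpolation=2); t=cv2.copyMakeBorder(t,0,170,0,0,0)
cv2.imwrite('pics/x5.png',np.hstack([a,t]))
```

```text
(no output)
```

View pics/x5.png

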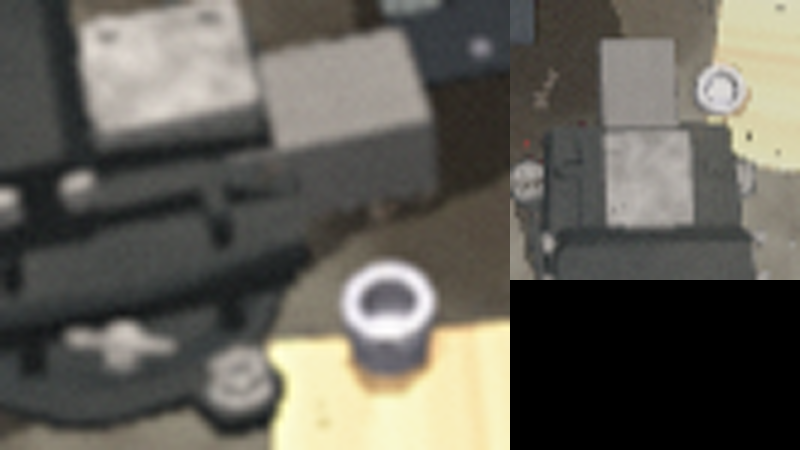

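Run:
```python
from h import *
def tri(a,b):
    A=[];y=[]
    for cam,(u,v) in(('top',a),('side',b)):
        T,f,cx,cy=model(cam); d=T[:3,:3]@np.array([(u-cx)/f,(v-cy)/f,1]);d/=np.linalg.norm(d);M=np.eye(3)-np.outer(d,d);A.append(M);y.append(M@T[:3,3])
    p=np.linalg.lstsq(np.vstack(A),np.hstack(y),rcond=None)[0]; return np.round(p*1000,1),np.round(proj('top',p)-a,1),np.round(proj('side',p)-b,1)
for s in((226.5,241),(226.5,246),(226.5,249)): print(tri((314.6,217.9),s))
print(tri((302.3,199.7),(247,227.3)),[ray('side',248,238,z) for z in(.02,.04,.06)])
print('rim',tri((268+209/4.83,192+87/4.83),(175+390/6,205+300/6)))
```

```text
(array([ 418.2, -193.9,   91.4]), array([-0. , -0.8]), array([-1.1,  0.3]))
(array([ 418. , -196.2,   77. ]), array([-0. , -0.4]), array([-0.5,  0.1]))
(array([ 418. , -197.5,   68.2]), array([-0. , -0.1]), array([-0.2,  0. ]))
(array([ 476.1, -158.7,   79.7]), array([-0. ,  0.1]), array([ 0.2, -0. ])) [array([ 0.48085965, -0.14332058,  0.02      ]), array([ 0.47720594, -0.15879499,  0.04      ]), array([ 0.47355222, -0.1742694 ,  0.06      ])]
rim (array([ 448. , -193.8,   29.4]), array([ 0. , -0.2]), array([-0.3,  0.1]))
```

Run:
```python
from h import *
plan([(.53,-.1565,.15,1.549),(.45,-.1965,.15,.58),(.45,-.1965,.012,.58)])
```

```text
to [ 0.53  -0.156  0.15   1.549] shift [  1.75 -24.78  -3.23] twist -0.0 rows>= 6
to [ 0.45  -0.196  0.15   0.58 ] shift [ 7.91 -4.17  0.  ] twist 0.969 rows>= 7
to [ 0.45  -0.196  0.012  0.58 ] shift [ 0.   0.  13.8] twist -0.0 rows>= 3
```

>>> send_rows:
  motion: "-1 0.3 -4.6 -1.5 0.1; -0.12 0.7 -9.4 -2.5 0.22; -0.12 1 -14.2 -3.2 0.35; -0.12 1.4 -19 -3.2 0.48; -0.12 1.7 -23.8 -3.2 0.6"

```text
clock: 21.75
eef_pos: [0.531, -0.1484, 0.1509]
tool_rot: [0.308, 0.951, 0.0, 0.0]
ft_force: [1.4, -0.5, -1.4]
grip_width: 0.048
grasp_force: 0.0
```

Run:
```python
from h import *
print(bot.get_obs()['eef_pos'],yawnow(),bot.get_obs()['grip_width'])
plan([(.45,-.1965,.15,.58)])
plan([(.45,-.1965,.15,.58)],(.5304,-.147,.15,.949))
```

```text
[ 0.53096965 -0.14835229  0.15085301] 0.9442365058952795 0.048025891307480514
to [ 0.45  -0.196  0.15   0.58 ] shift [ 3.74 -8.65  0.09] twist 0.364 rows>= 3
to [ 0.45  -0.196  0.15   0.58 ] shift [ 3.65 -8.71  0.  ] twist 0.369 rows>= 3
```

>>> send_rows:
  motion: "-0.12 1.3 -3 0 0.13; -0.12 2.6 -6 0 0.26; -0.12 3.7 -8.7 0 0.367; -0.12 3.7 -8.7 0.5 0.367; -0.12 3.7 -8.7 0.5 0.367"

```text
clock: 22.25
eef_pos: [0.45, -0.1959, 0.1451]
tool_rot: [0.475, 0.88, 0.0, -0.001]
ft_force: [-0.3, 0.8, -0.3]
grip_width: 0.0477
grasp_force: 0.0
```

>>> send_rows:
  motion: "-0.12 0 0 2.5 0; -0.12 0 0 5 0; -0.12 0 0 7.5 0; -0.12 0 0 9 0; -0.12 0 0 9 0"

```text
clock: 22.75
eef_pos: [0.4497, -0.1942, 0.0533]
tool_rot: [0.473, 0.881, -0.0, -0.003]
ft_force: [-0.3, 0.1, 0.5]
grip_width: 0.048
grasp_force: 0.0
```

Run:
```python
from h import *
print(bot.get_obs()['eef_pos'],yawnow(),bot.get_obs()['ft_force'])
plan([(.45,-.1965,.012,.58)])
a=cv2.resize(snap('side')[...,::-1][180:280,185:285],(500,500),interpolation=2)
cv2.imwrite('pics/x6.png',a)
```

```text
[ 0.44971124 -0.19416359  0.05332078] 0.5845052972400439 [-0.30558226  0.08352882  0.53396881]
to [ 0.45  -0.196  0.012  0.58 ] shift [-0.21 -0.1   4.13] twist 0.005 rows>= 1
```

View pics/x6.png

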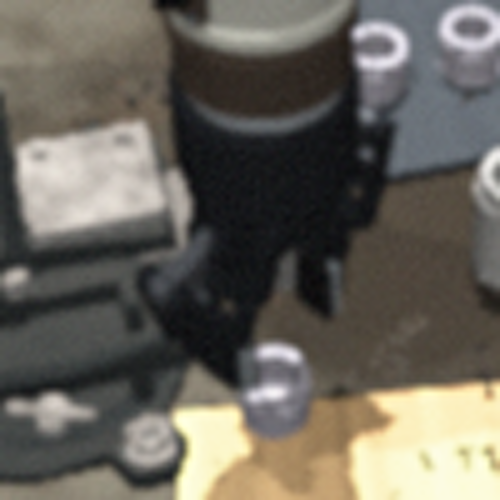

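>>> send_rows:
  motion: "-0.12 -0.1 0 1 0; -0.12 -0.1 0 2 0; -0.12 -0.1 0 2.8 0; -0.12 -0.1 0 3.4 0; -0.12 -0.1 0 3.6 0"

```text
clock: 23.3
eef_pos: [0.4506, -0.1964, 0.019]
tool_rot: [0.475, 0.88, -0.0, -0.001]
ft_force: [0.5, -0.2, -0.0]
grip_width: 0.0478
grasp_force: 0.0
```

>>> send_rows:
  motion: "-0.12 0 0 0.2 0; -0.12 0 0 0.4 0; -0.12 0 0 0.4 0; -0.12 0 0 0.4 0; -0.12 0 0 0.4 0"

```text
clock: 23.8
eef_pos: [0.4513, -0.1967, 0.016]
tool_rot: [0.475, 0.88, 0.0, 0.0]
ft_force: [0.5, -0.5, 0.1]
grip_width: 0.0479
grasp_force: 0.0
```

>>> send_rows:
  motion: "1 0 0 0 0; 1 0 0 0 0; 1 0 0 0 0; 1 0 0 0 0; 1 0 0 0 0"

```text
clock: 24.3
eef_pos: [0.4513, -0.1968, 0.0164]
tool_rot: [0.475, 0.88, -0.0, 0.0]
ft_force: [-0.9, 0.0, 5.4]
grip_width: 0.0316
grasp_force: 59.1
```

>>> send_rows:
  motion: "1 0 0 -1 0; 1 0 0 -3 0; 1 0 0 -6 0; 1 0 0 -10 0; 1 0 0 -13.5 0"

```text
clock: 24.8
eef_pos: [0.451, -0.1964, 0.1525]
tool_rot: [0.474, 0.88, 0.0, -0.0]
ft_force: [0.5, 0.1, -1.8]
grip_width: 0.0317
grasp_force: 59.6
```

Run:
```python
from h import *
o=bot.get_obs();print(o['eef_pos'],yawnow(),o['ft_force'],o['grip_width'])
plan([(.55,-.03,.15,1.2),(.616,.09,.1,1.549)],(.4513,-.1968,.1514,.58))
```

```text
[ 0.45096602 -0.19642068  0.152544  ] 0.5820397419162313 [ 0.51880835  0.14582571 -1.82351622] 0.03170674104225758
to [ 0.55 -0.03  0.15  1.2 ] shift [ 8.54 17.4   0.14] twist -0.62 rows>= 5
to [0.616 0.09  0.1   1.549] shift [-1.8  13.58  5.  ] twist -0.349 rows>= 3
```

>>> send_rows:
  motion: "1 1.7 3.5 0 -0.12; 1 3.4 7 0 -0.25; 1 5.1 10.4 0 -0.37; 1 6.8 13.9 0 -0.5; 1 8.5 17.4 0 -0.62"

```text
clock: 25.3
eef_pos: [0.5502, -0.0285, 0.151]
tool_rot: [0.181, 0.984, 0.0, -0.0]
ft_force: [0.4, -1.0, -1.6]
grip_width: 0.0315
grasp_force: 59.7
```

>>> send_rows:
  motion: "1 -0.6 4.5 0 -0.12; 1 -1.2 9 0 -0.24; 1 -1.8 13.5 1 -0.35; 1 -1.8 13.5 5 -0.35; 1 -1.8 13.5 8 -0.35"

```text
clock: 25.8
eef_pos: [0.6154, 0.0916, 0.0693]
tool_rot: [0.008, 1.0, 0.0, 0.0]
ft_force: [-0.8, -0.5, -1.7]
grip_width: 0.0315
grasp_force: 59.8
```

>>> send_rows:
  motion: "1 0 0 2 0; 1 0 0 3.4 0; 1 0 0 3.8 0; 1 0 0 3.8 0; 1 0 0 3.8 0"

```text
clock: 26.3
eef_pos: [0.6164, 0.0895, 0.0342]
tool_rot: [0.01, 1.0, 0.0, 0.001]
ft_force: [0.0, -0.3, -1.0]
grip_width: 0.0318
grasp_force: 59.8
```

Run:
```python
from h import *
o=bot.get_obs();print(o['eef_pos'],yawnow(),o['ft_force'],o['grip_width'])
plan([(.616,.09,.0214,1.549)])
a=cv2.resize(snap('side')[...,::-1][135:225,220:320],(600,540),interpolation=2)
cv2.imwrite('pics/x7.png',a)
print(proj('side',(*st(29,45),.008)),proj('side',(*st(29,45),.042)))
```

```text
[0.61636299 0.08951409 0.03424648] 1.5517535959561688 [ 0.0221316  -0.33368962 -0.99478178] 0.031774285704132044
to [0.616 0.09  0.021 1.549] shift [0.04 0.05 1.28] twist 0.003 rows>= 1
[270.56417133 171.80415513] [270.8420817  163.02056312]
```

View pics/x7.png

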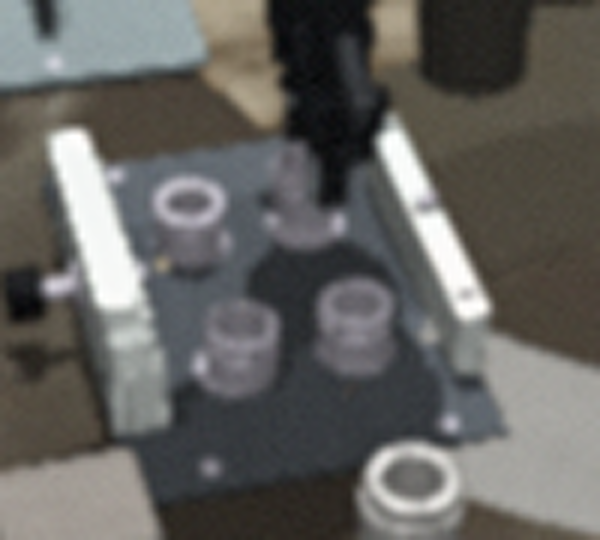

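>>> send_rows:
  motion: "1 0 0 0.4 0; 1 0 0 0.8 0; 1 0 0 1.1 0; 1 0 0 1.2 0; 1 0 0 1.2 0"

```text
clock: 26.85
eef_pos: [0.6155, 0.0894, 0.0215]
tool_rot: [0.009, 1.0, 0.0, 0.0]
ft_force: [-0.3, 0.4, 3.6]
grip_width: 0.0316
grasp_force: 60.3
```

>>> send_rows:
  motion: "1 0 0 0.1 0; 1 0 0 0.1 0; -1 0 0 0.1 0; -1 0 0 0.1 0; -1 0 0 0 0"

```text
clock: 27.35
eef_pos: [0.6149, 0.0895, 0.0202]
tool_rot: [0.009, 1.0, -0.0, -0.0]
ft_force: [0.0, -0.0, -0.1]
grip_width: 0.0741
grasp_force: 0.0
```

>>> send_rows:
  motion: "-1 0 0 -1 0; -1 0 0 -5 0; -1 0 0 -9.5 0; -1 0 3 -13 0; -1 0 7 -15 0"

```text
clock: 27.85
eef_pos: [0.6185, 0.1587, 0.1759]
tool_rot: [0.011, 1.0, 0.001, 0.003]
ft_force: [1.2, 0.7, 0.2]
grip_width: 0.0854
grasp_force: 0.0
```

Run:
```python
from h import *
o=bot.get_obs();print(o['eef_pos'],yawnow())
a=cv2.resize(snap('side')[...,::-1][135:225,205:320],(690,540),interpolation=2)
for n in('piston_a','cover','tall_bush'):
  for b in boxes_of('side',n): print(n,np.round(b['rect'],1),round(b['conf'],2))
print(*[proj('side',(*st(x,y),z)).round(1) for x,y in((-29,-45),(-29,45),(29,-45),(29,45)) for z in(.008,.036)])
t=snap('top','top8')
for n in('cover',):
  for b in boxes_of('top',n): print(n,np.round(b['rect'],1),round(b['conf'],2))
cv2.imwrite('pics/x8.png',a)
```

```text
[0.61853709 0.15869026 0.17593434] 1.5479510802382341
piston_a [278.8 185.9  14.9  14.1] 0.71
piston_a [269.2 170.4  11.   13.8] 0.66
piston_a [252.6 172.7  10.1  10.8] 0.58
piston_a [260.7 190.8  12.6  12.7] 0.53
cover [227.9 136.9  52.8  33.5] 0.72
cover [259.6 191.9  14.2  11.9] 0.67
cover [271.7 302.4 101.6  93.5] 0.56
tall_bush [278.7 186.8  12.   13.8] 0.69
tall_bush [286.6 224.4  16.1  27.9] 0.63
[259.5 195.8] [259.5 188.6] [251.7 175.1] [251.6 167.8] [279.4 192.2] [279.8 184.9] [270.6 171.8] [270.8 164.6]
cover [147.8 190.5  21.3  45.2] 0.66
```

View pics/x8.png

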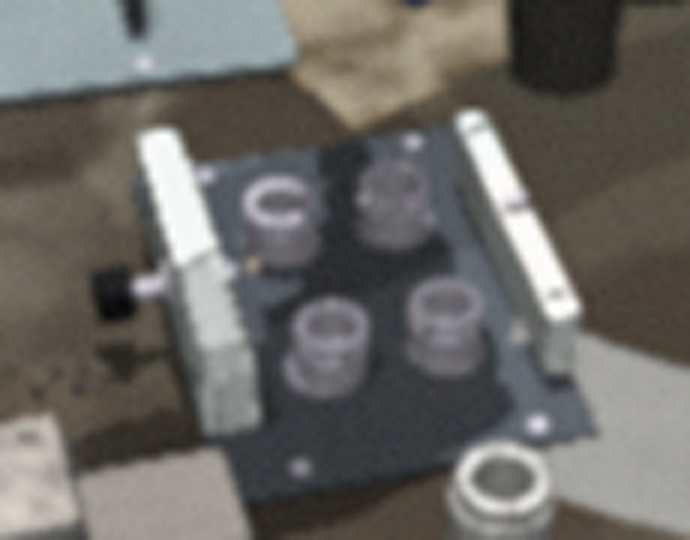

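Run:
```python
from h import *
def cov(im,cam,box,seed):
    x0,x1,y0,y1=box
    lab=cv2.cvtColor(im,cv2.COLOR_BGR2LAB).astype(int); ref=np.median(lab[seed[1]-2:seed[1]+3,seed[0]-2:seed[0]+3].reshape(-1,3),0)
    m=(np.abs(lab-ref)[...,0]<35)&(np.abs(lab-ref)[...,1:].max(-1)<6); k=np.zeros(m.shape,np.uint8); k[y0:y1,x0:x1]=m[y0:y1,x0:x1]
    k=cv2.morphologyEx(k,cv2.MORPH_CLOSE,np.ones((5,5)));k=cv2.morphologyEx(k,cv2.MORPH_OPEN,np.ones((3,3)))
    c=max(cv2.findContours(k,0,1)[0],key=cv2.contourArea)[:,0]
    h=cv2.convexHull(c)[:,0]
    P=np.array([ray(cam,u,v,.008)[:2]*1000 for u,v in h],np.float32)
    print(cam,cv2.minAreaRect(P))
cov(cv2.imread('pics/top0.png'),'top',(132,190,160,222),(150,200))
cov(cv2.imread('pics/side0.png'),'side',(196,258,115,155),(212,138))
cov(snap('side')[...,::-1].copy(),'side',(196,258,115,155),(212,138))
plan([(.5255,.3125,.15,1.505),(.5255,.3125,.011,1.505)])
```

```text
top ((525.2474365234375, 315.51336669921875), (149.0269317626953, 167.50169372558594), 85.58396911621094)
side ((524.4304809570312, 314.739501953125), (149.1983184814453, 163.7794189453125), 85.47412872314453)
side ((524.5213623046875, 314.6405944824219), (149.02206420898438, 163.94515991210938), 85.2846908569336)
to [0.526 0.312 0.15  1.505] shift [ 9.33 15.23  1.95] twist 0.046 rows>= 4
to [0.526 0.312 0.011 1.505] shift [ 0.   0.  13.9] twist -0.0 rows>= 3
```

>>> send_rows:
  motion: "-1 2.3 3.9 0 0.02; -1 4.7 7.8 0.5 0.04; -1 7 11.7 2 0.056; -1 9.3 15.4 4 0.056; -1 9.3 15.4 6 0.056"

```text
clock: 28.7
eef_pos: [0.5233, 0.3184, 0.1094]
tool_rot: [0.035, 0.999, 0.0, -0.001]
ft_force: [0.6, -0.3, 0.6]
grip_width: 0.0851
grasp_force: 0.0
```

>>> send_rows:
  motion: "-1 0 0 2 0; -1 0 0 4 0; -1 0 0 6 0; -1 0 0 6 0; -1 0 0 6 0"

```text
clock: 29.2
eef_pos: [0.5261, 0.3139, 0.05]
tool_rot: [0.038, 0.999, -0.001, -0.001]
ft_force: [0.0, -0.3, 0.4]
grip_width: 0.0857
grasp_force: 0.0
```

Run:
```python
from h import *
o=bot.get_obs();print(o['eef_pos'],yawnow(),o['ft_force'])
plan([(.525,.3147,.011,1.492)])
```

```text
[0.52606065 0.31391294 0.05000407] 1.4946422378161188 [ 0.02200711 -0.28130289  0.39457014]
to [0.525 0.315 0.011 1.492] shift [0.11 0.07 3.9 ] twist 0.003 rows>= 1
```

>>> send_rows:
  motion: "-1 0.1 0.1 1 0; -1 0.1 0.1 2 0; -1 0.1 0.1 3 0; -1 0.1 0.1 3.5 0; -1 0.1 0.1 3.5 0"

```text
clock: 29.7
eef_pos: [0.5247, 0.3158, 0.0145]
tool_rot: [0.037, 0.999, -0.001, -0.001]
ft_force: [-0.5, -0.2, -0.4]
grip_width: 0.0852
grasp_force: 0.0
```

>>> send_rows:
  motion: "-1 0 0 0.3 0; -1 0 0 0.3 0; -1 0 0 0.3 0; 1 0 0 0.3 0; 1 0 0 0.3 0"

```text
clock: 30.2
eef_pos: [0.526, 0.3161, 0.0137]
tool_rot: [0.037, 0.999, -0.0, 0.001]
ft_force: [-0.0, -1.3, 5.0]
grip_width: 0.0642
grasp_force: 69.3
```

>>> send_rows:
  motion: "1 0 0 0 0; 1 0 0 0 0; 1 0 0 0 0; 1 0 0 -0.5 0; 1 0 0 -1 0"

```text
clock: 30.7
eef_pos: [0.5237, 0.3154, 0.0209]
tool_rot: [0.037, 0.999, -0.001, -0.002]
ft_force: [-0.9, -0.5, -7.3]
grip_width: 0.0645
grasp_force: 68.5
```

Run:
```python
from h import *
o=bot.get_obs();print(o['eef_pos'],yawnow(),o['ft_force'],o['ft_torque'])
w=lambda x,z:(*st(x,0),z,1.549)
plan([(.5245,.3155,.12,1.494),w(-159,.12),w(-159,.085)])
```

```text
[0.52371149 0.3154053  0.02093525] 1.496045448218748 [-0.9424946  -0.47583504 -7.30242972] [-0.03826236  0.01895416  0.04601732]
to [0.524 0.316 0.12  1.494] shift [-0.08  0.02 -9.91] twist 0.002 rows>= 2
to [0.423 0.049 0.12  1.549] shift [  8.12 -27.35   0.  ] twist -0.055 rows>= 6
to [0.423 0.049 0.085 1.549] shift [0.  0.  3.5] twist -0.0 rows>= 1
```

>>> send_rows:
  motion: "1 0 0 -2.5 0; 1 0 0 -6 0; 1 0 0 -9 0; 1 0.5 -1.5 -10 0; 1 1.5 -5 -10 0"

```text
clock: 31.2
eef_pos: [0.5089, 0.2705, 0.1247]
tool_rot: [0.036, 0.999, 0.002, 0.003]
ft_force: [0.7, -0.6, -8.4]
grip_width: 0.0648
grasp_force: 70.7
```

>>> send_rows:
  motion: "1 1.2 -4 0 -0.01; 1 2.4 -8 0 -0.03; 1 3.6 -12 0 -0.055; 1 4.8 -16 0 -0.055; 1 5.8 -19.5 0 -0.055"

```text
clock: 31.7
eef_pos: [0.4321, 0.0757, 0.1219]
tool_rot: [0.01, 1.0, -0.0, -0.001]
ft_force: [-0.0, -0.5, -8.0]
grip_width: 0.064
grasp_force: 70.5
```

Run:
```python
from h import *
o=bot.get_obs();print(o['eef_pos'],yawnow(),o['ft_force'],o['ft_torque'],o['grip_width'])
plan([(*st(-159,0),.085,1.549)])
```

```text
[0.43205596 0.07567052 0.12189301] 1.5509759370011449 [-0.04698015 -0.52628869 -8.01728381] [-0.02497713 -0.06369584 -0.01526617] 0.0640337017621359
to [0.423 0.049 0.085 1.549] shift [ 0.9  -2.69  3.69] twist 0.002 rows>= 1
```

>>> send_rows:
  motion: "1 0.9 -2.7 0 0; 1 0.9 -2.7 1.5 0; 1 0.9 -2.7 3 0; 1 0.9 -2.7 3.7 0; 1 0.9 -2.7 3.7 0"

```text
clock: 32.2
eef_pos: [0.4232, 0.0505, 0.0844]
tool_rot: [0.01, 1.0, -0.0, -0.002]
ft_force: [-0.6, -0.1, -8.2]
grip_width: 0.0642
grasp_force: 70.4
```

>>> send_rows:
  motion: "1 0 0 0.2 0; 1 0 0 0.4 0; 1 0 0 0.6 0; 1 0 0 0.8 0; 1 0 0 1 0"

```text
clock: 32.7
eef_pos: [0.4244, 0.0508, 0.0763]
tool_rot: [0.01, 1.0, 0.0, -0.0]
ft_force: [-6.9, 0.8, 5.0]
grip_width: 0.0645
grasp_force: 71.9
```

>>> send_rows:
  motion: "1 0 0 0.15 0; 1 0 0 0.3 0; 1 0 0 0.4 0; 1 0 0 0.5 0; 1 0 0 0.5 0"

```text
clock: 33.2
eef_pos: [0.4222, 0.0509, 0.0713]
tool_rot: [0.01, 1.0, 0.0, -0.002]
ft_force: [-10.0, 0.8, 5.9]
grip_width: 0.0648
grasp_force: 72.4
```

Run:
```python
from h import *
o=bot.get_obs();print(o['eef_pos'],yawnow(),o['ft_force'],o['ft_torque'],o['grip_width'],o['tool_rot'])
a=cv2.resize(snap('side')[...,::-1][120:230,170:300],(650,550),interpolation=2);cv2.imwrite('pics/x9.png',a)
```

```text
[0.42220401 0.05088382 0.07127938] 1.5517375235389794 [-9.95140563  0.82481537  5.92529783] [0.13652092 1.40235866 0.06341372] 0.06481249439014446 [ 9.52854438e-03  9.99952213e-01  3.39798748e-04 -2.15937923e-03]
```

View pics/x9.png

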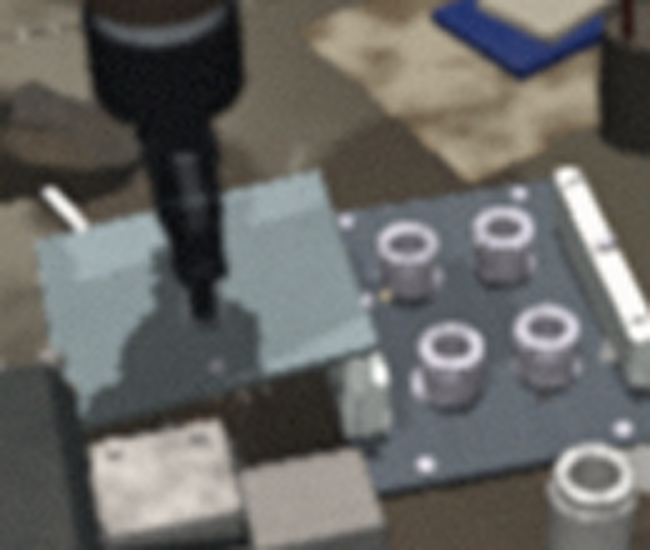

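>>> send_rows:
  motion: "1 0.2 0 0.2 0; 1 0.3 0 0.4 0; 1 0.4 0 0.6 0; 1 0.5 0 0.8 0; 1 0.6 0 1 0"

```text
clock: 33.75
eef_pos: [0.419, 0.051, 0.0619]
tool_rot: [0.01, 1.0, 0.0, 0.001]
ft_force: [-5.7, 0.8, 5.0]
grip_width: 0.0642
grasp_force: 72.7
```

>>> send_rows:
  motion: "1 0.1 0 0.2 0; 1 0.1 0 0.4 0; 1 0.1 0 0.4 0; 1 0.1 0 0 0; 1 0.1 0 -0.6 0"

```text
clock: 34.25
eef_pos: [0.4177, 0.0506, 0.0666]
tool_rot: [0.01, 1.0, -0.0, -0.0]
ft_force: [-0.5, -0.4, -8.4]
grip_width: 0.0644
grasp_force: 71.6
```

>>> send_rows:
  motion: "1 0 0 -1 0; 1 0 0 -2.5 0; 1 0 0 -4 0; 1 0 0 -4 0; 1 0 0 -4 0"

```text
clock: 34.75
eef_pos: [0.4183, 0.0507, 0.107]
tool_rot: [0.01, 1.0, 0.0, 0.001]
ft_force: [-0.9, -0.3, -8.2]
grip_width: 0.064
grasp_force: 71.9
```

Run:
```python
from h import *
o=bot.get_obs();print(o['eef_pos'],yawnow(),o['ft_force'],o['ft_torque'],o['grip_width'],o['tool_rot'])
a=cv2.resize(snap('side','s10')[...,::-1][105:225,170:300],(650,600),interpolation=2);cv2.imwrite('pics/x10.png',a)
```

```text
[0.41827282 0.05069758 0.10702101] 1.550838557077747 [-0.92760089 -0.30685507 -8.18829444] [-0.04816543  0.03921696  0.02001695] 0.06400502652381782 [9.97873282e-03 9.99950057e-01 2.16813562e-05 5.55674809e-04]
```

View pics/x10.png

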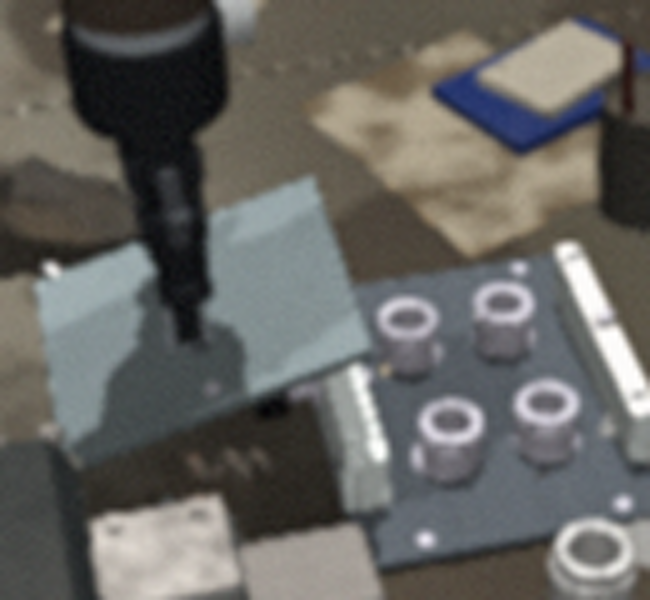

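Run:
```python
from h import *
from scipy.optimize import least_squares
pix=np.array([(75,464),(372,348),(315,178),(37,285)])/5+[170,105]-.4
loc=np.array([(-83,-75,8),(83,-75,8),(83,75,8),(-83,75,8)])/1000
tcp=np.array([.4183,.0507,.107]);yaw=-.020
def pts(q,l=loc):
    Rm=R.from_euler('z',yaw+q[4])*R.from_euler('y',-q[0]); return Rm.apply(l)+tcp+np.array(q[1:4])
f=lambda q:(np.array([proj('side',p) for p in pts(q)])-pix).ravel()
s=least_squares(f,[.15,0,0,-.012,0]);print(np.degrees(s.x[0]),s.x.round(4),s.fun.round(1))
g=lambda a:f([a[0],*(R.from_euler('z',yaw).apply(R.from_euler('y',-a[0]).apply([a[1],0,-.034])+[0,0,.0215])),0])
s=least_squares(g,[.15,0]);print(np.degrees(s.x[0]),s.x,s.fun.round(1))
al=s.x[0]
for e in(-83,83): print(e,R.from_euler('y',-al).apply(np.array([e/1000+s.x[1],0,-.034]))+[0,0,.0215])
```

```text
14.756605884269211 [ 0.2576  0.0132  0.0174 -0.0294  0.0119] [-0.6  0.1  0.6 -0.2 -0.6  0.2  0.6 -0.1]
15.446348364985061 [0.26958964 0.00180668] [-2.  -0.1  0.8 -1.1 -0.2 -1.6 -0.1 -1.3]
-83 [-0.06920522  0.         -0.03289663]
83 [0.09079891 0.         0.01131514]
```

Run:
```python
from h import *
plan([(*st(1,0),.127,1.549),(*st(1,0),.086,1.549)])
```

```text
to [0.582 0.045 0.127 1.549] shift [-16.5   -0.19  -2.06] twist 0.002 rows>= 4
to [0.582 0.045 0.086 1.549] shift [0.  0.  4.1] twist -0.0 rows>= 1
```

>>> send_rows:
  motion: "1 0 0 -1.5 0; 1 -2 0 -2 0; 1 -5.5 0 -2 0; 1 -9 0 -2 0; 1 -12.5 0 -2 0"

```text
clock: 35.3
eef_pos: [0.5432, 0.0481, 0.1254]
tool_rot: [0.01, 1.0, -0.0, -0.001]
ft_force: [0.6, -0.2, -7.1]
grip_width: 0.0643
grasp_force: 71.8
```

>>> send_rows:
  motion: "1 -2.5 -0.1 0 0; 1 -4 -0.2 0 0; 1 -4 -0.2 1.5 0; 1 -4 -0.2 3 0; 1 -4 -0.2 3.9 0"

```text
clock: 35.8
eef_pos: [0.5808, 0.0452, 0.0844]
tool_rot: [0.01, 1.0, -0.0, -0.003]
ft_force: [-1.0, 0.0, -8.8]
grip_width: 0.0644
grasp_force: 71.6
```

Run:
```python
from h import *
o=bot.get_obs();print(o['eef_pos'],yawnow(),o['ft_force'],o['ft_torque'])
S=np.array(o['eef_pos'][:2])-S0; c,s=np.cos(SY),np.sin(SY); print('stand xy',(c*S[0]+s*S[1])*1000,(-s*S[0]+c*S[1])*1000)
snap('side','s11')
```

```text
[0.58080737 0.04520183 0.08442824] 1.5508098462119682 [-9.60632499e-01  7.52410127e-03 -8.75788635e+00] [-0.00125191  0.14560682  0.03051809]
stand xy -0.6859052049957562 -0.3133372280946659
```

>>> send_rows:
  motion: "1 0 0 0.2 0; 1 0 0 0.4 0; 1 0 0 0.5 0; 1 0 0 0.5 0; 1 0 0 0.5 0"

```text
clock: 36.35
eef_pos: [0.5831, 0.0455, 0.0834]
tool_rot: [0.01, 1.0, 0.0, 0.0]
ft_force: [-0.1, -0.4, -8.4]
grip_width: 0.0645
grasp_force: 71.6
```

>>> send_rows:
  motion: "1 0.1 0 0.2 0; 1 0.1 0 0.3 0; 1 0.1 0 0.4 0; 1 0.1 0 0.4 0; 1 0.1 0 0.4 0"

```text
clock: 36.85
eef_pos: [0.5822, 0.0455, 0.0792]
tool_rot: [0.01, 1.0, 0.0, 0.0]
ft_force: [0.3, -0.8, -4.5]
grip_width: 0.0642
grasp_force: 72.1
```

>>> send_rows:
  motion: "1 0 0 -0.15 0; 1 0.3 0 -0.15 0; 1 0.6 0 -0.15 0; 1 0.8 0 -0.15 0; 1 0.8 0 -0.15 0"

```text
clock: 37.35
eef_pos: [0.5731, 0.0456, 0.0801]
tool_rot: [0.01, 1.0, -0.0, -0.001]
ft_force: [-0.5, 0.8, -8.2]
grip_width: 0.0643
grasp_force: 71.7
```

>>> send_rows:
  motion: "1 0.1 0 0 0; 1 0.2 0 0 0; 1 0.3 0 0 0; 1 0.4 0 0 0; 1 0.4 0 0 0"

```text
clock: 37.85
eef_pos: [0.5696, 0.0457, 0.0803]
tool_rot: [0.01, 1.0, -0.0, -0.0]
ft_force: [0.1, -0.0, -7.8]
grip_width: 0.0643
grasp_force: 71.7
```

>>> send_rows:
  motion: "1 0.05 0 0.12 0; 1 0.05 0 0.12 0; 1 -0.09 0 0.31 0; 1 -0.23 0 0.5 0; 1 -0.35 0 0.7 0"

```text
clock: 38.35
eef_pos: [0.574, 0.0455, 0.074]
tool_rot: [0.01, 1.0, -0.0, 0.001]
ft_force: [-0.3, -1.3, 0.9]
grip_width: 0.0644
grasp_force: 72.6
```

>>> send_rows:
  motion: "1 -0.09 0 0.15 0; 1 -0.18 0 0.3 0; 1 -0.27 0 0.45 0; 1 -0.35 0 0.6 0; 1 -0.42 0 0.72 0"

```text
clock: 38.85
eef_pos: [0.5788, 0.0455, 0.0666]
tool_rot: [0.01, 1.0, -0.0, 0.001]
ft_force: [3.4, -1.6, 2.5]
grip_width: 0.0643
grasp_force: 72.7
```

Run:
```python
from h import *
from scipy.optimize import least_squares
o=bot.get_obs();print(o['eef_pos'],o['ft_force'],o['ft_torque'])
b=snap('side','s12')
cv2.imwrite('pics/x12.png',cv2.resize(b[...,::-1][110:230,195:325],(650,600),interpolation=2))
```

```text
[0.57876822 0.04546411 0.06657807] [ 3.39224623 -1.59419872  2.52129022] [-0.32690252  0.10355044  0.21667938]
```

View pics/x12.png

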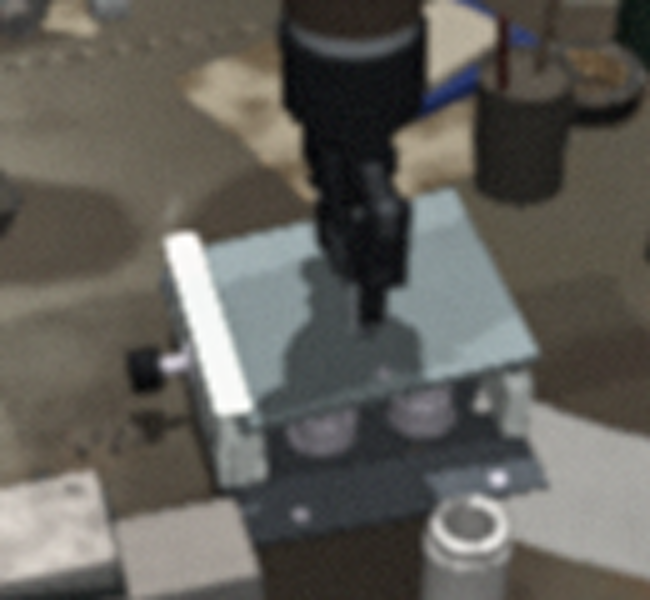

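>>> send_rows:
  motion: "1 -0.06 0 0.13 0; 1 -0.12 0 0.26 0; 1 -0.18 0 0.39 0; 1 -0.24 0 0.5 0; 1 -0.26 0 0.55 0"

```text
clock: 39.4
eef_pos: [0.5816, 0.0456, 0.0613]
tool_rot: [0.01, 1.0, 0.0, 0.001]
ft_force: [4.0, -0.3, 2.5]
grip_width: 0.0644
grasp_force: 73.2
```

>>> send_rows:
  motion: "1 -0.04 0 0.08 0; 1 -0.07 0 0.16 0; 1 -0.1 0 0.23 0; 1 -0.12 0 0.28 0; 1 -0.12 0 0.28 0"

```text
clock: 39.9
eef_pos: [0.5825, 0.0456, 0.059]
tool_rot: [0.01, 1.0, 0.0, 0.001]
ft_force: [3.9, -2.1, 7.0]
grip_width: 0.0646
grasp_force: 73.9
```

>>> send_rows:
  motion: "1 0 0 0.05 0; 1 0 0 0.1 0; 1 0 0 0.15 0; 1 0 0 0.15 0; 1 0 0 0.15 0"

```text
clock: 40.4
eef_pos: [0.5825, 0.0457, 0.059]
tool_rot: [0.01, 1.0, 0.0, 0.002]
ft_force: [0.8, -1.9, 14.6]
grip_width: 0.0648
grasp_force: 74.7
```

>>> send_rows:
  motion: "1 0 0 -0.1 0; 0 0 0 -0.1 0; -1 0 0 -0.1 0; -1 0 0 -0.1 0; -1 0 0 -0.1 0"

```text
clock: 40.9
eef_pos: [0.5798, 0.0457, 0.0562]
tool_rot: [0.01, 1.0, 0.0, -0.002]
ft_force: [0.0, -0.2, -0.2]
grip_width: 0.0855
grasp_force: 0.0
```

>>> send_rows:
  motion: "-1 0 0 -1 0; -1 0 0 -3 0; -1 0 0 -6 0; -1 0 0 -10 0; -1 3 0 -13 0"

```text
clock: 41.4
eef_pos: [0.5541, 0.0462, 0.1897]
tool_rot: [0.01, 1.0, 0.0, 0.002]
ft_force: [-0.6, 0.2, 1.3]
grip_width: 0.0855
grasp_force: 0.0
```

>>> send_rows:
  motion: "-1 4 3 -1 0; -1 8 6 -1 0; -1 11 9 -1 0; -1 11 13 -1 0; -1 11 16 -1 0"

```text
clock: 41.9
eef_pos: [0.4432, 0.2099, 0.1983]
tool_rot: [0.009, 1.0, 0.0, 0.0]
ft_force: [0.6, -0.7, 1.0]
grip_width: 0.086
grasp_force: 0.0
```

Run:
```python
from h import *
o=bot.get_obs();print(o['eef_pos'],yawnow())
def cov(im,cam,box,seed,z):
    x0,x1,y0,y1=box
    lab=cv2.cvtColor(im,cv2.COLOR_BGR2LAB).astype(int); ref=np.median(lab[seed[1]-2:seed[1]+3,seed[0]-2:seed[0]+3].reshape(-1,3),0)
    m=(np.abs(lab-ref)[...,0]<30)&(np.abs(lab-ref)[...,1:].max(-1)<6); k=np.zeros(m.shape,np.uint8); k[y0:y1,x0:x1]=m[y0:y1,x0:x1]
    k=cv2.morphologyEx(k,cv2.MORPH_CLOSE,np.ones((5,5)));k=cv2.morphologyEx(k,cv2.MORPH_OPEN,np.ones((3,3)))
    c=max(cv2.findContours(k,0,1)[0],key=cv2.contourArea)[:,0]
    h=cv2.convexHull(c)[:,0]; ap=cv2.approxPolyDP(h,3,True)[:,0]
    print(cam,ref,cv2.minAreaRect(np.array([ray(cam,u,v,z)[:2]*1000 for u,v in h],np.float32)),ap.tolist())
for c in('side','top'):
    im=snap(c,c+'13')[...,::-1].copy(); e=proj(c,(*st(40,-40),.054))
    x,y=e.round().astype(int); print(x,y); pr=np.array([proj(c,(*st(a,b),.054)) for a,b in((-74,-75),(83,-75),(83,75),(-74,75))]); print('expect',pr.round(1).tolist())
    cov(im,c,(int(pr[:,0].min())-6,int(pr[:,0].max())+7,int(pr[:,1].min())-6,int(pr[:,1].max())+7),(x,y),.054)
    print([(np.round(b['rect'],1).tolist(),round(b['conf'],2)) for b in boxes_of(c,'cover')][:2],[(np.round(b['rect'],1).tolist(),round(b['conf'],2)) for b in boxes_of(c,'knob')][:2])
```

```text
[0.44317886 0.20988702 0.19833776] 1.5521438428401853
283 178
expect [[245.8, 194.2], [302.6, 183.9], [285.6, 150.8], [234.0, 159.2]]
side [176. 124. 125.] ((574.9165649414062, 34.48722839355469), (169.58131408691406, 176.84017944335938), 88.03166198730469) [[285, 152], [300, 184], [239, 200], [236, 159]]
[([267.9, 172.9, 66.2, 42.5], 0.88), ([261.9, 189.1, 80.7, 63.3], 0.2)] [([280.0, 191.7, 10.0, 1.7], 0.7), ([226.2, 182.8, 14.5, 11.9], 0.46)]
251 159
expect [[261.6, 192.9], [261.4, 147.1], [217.1, 147.1], [216.3, 193.0]]
top [173. 125. 125.] ((598.0484619140625, 35.15837860107422), (168.185546875, 175.27865600585938), 88.61345672607422) [[267, 141], [261, 192], [217, 192], [218, 148]]
[([238.1, 171.5, 44.5, 44.8], 0.7)] [([238.8, 206.2, 6.3, 9.9], 0.61)]
```

Run:
```python
from h import *
plan([(*st(-120,0),.12,1.549),(*st(-120,0),.0135,1.549)])
```

```text
to [0.462 0.048 0.12  1.549] shift [ -2.04 -15.89   7.74] twist 0.001 rows>= 4
to [0.462 0.048 0.014 1.549] shift [ 0.    0.   10.65] twist -0.0 rows>= 3
```

>>> send_rows:
  motion: "-1 -0.5 -4 1.5 0; -1 -1 -8 3 0; -1 -1.5 -12 5 0; -1 -2 -15.9 7 0; -1 -2 -15.9 7.7 0"

```text
clock: 42.7
eef_pos: [0.4598, 0.0436, 0.1185]
tool_rot: [0.014, 1.0, -0.001, -0.002]
ft_force: [-0.2, -0.1, -1.8]
grip_width: 0.0853
grasp_force: 0.0
```

>>> send_rows:
  motion: "-1 0 0 3 0; -1 0 0 6 0; -1 0 0 9 0; -1 0 0 10.4 0; -1 0 0 10.6 0"

```text
clock: 43.2
eef_pos: [0.4594, 0.0484, 0.0126]
tool_rot: [0.01, 1.0, -0.0, -0.002]
ft_force: [-0.0, -0.7, -0.3]
grip_width: 0.0856
grasp_force: 0.0
```

>>> send_rows:
  motion: "-1 0 0 0 0; -1 0 0 0 0; 1 0 0 0 0; 1 0 0 0 0; 1 0 0 0 0"

```text
clock: 43.7
eef_pos: [0.4618, 0.049, 0.0149]
tool_rot: [0.01, 1.0, 0.0, 0.001]
ft_force: [-0.9, 0.9, -0.3]
grip_width: 0.0442
grasp_force: 0.0
```

Let the fingers finish closing, then pull slowly.

>>> send_rows:
  motion: "1 0 0 0 0; 1 0 0 0 0; 1 0 0 0 0; 1 0.2 0 0 0; 1 0.4 0 0 0"

```text
clock: 44.2
eef_pos: [0.4594, 0.0503, 0.015]
tool_rot: [0.01, 1.0, 0.002, 0.002]
ft_force: [2.8, 4.2, 1.0]
grip_width: 0.0244
grasp_force: 58.7
```

>>> send_rows:
  motion: "1 0.4 0 0 0; 1 0.8 0 0 0; 1 1.2 0 0 0; 1 1.5 0 0 0; 1 1.8 0 0 0"

```text
clock: 44.7
eef_pos: [0.4428, 0.0509, 0.0151]
tool_rot: [0.01, 1.0, 0.002, 0.003]
ft_force: [5.7, 6.1, -3.1]
grip_width: 0.024
grasp_force: 58.9
```

>>> send_rows:
  motion: "1 0.1 0 0 0; 1 0.2 0 0 0; 1 0.3 0 0 0; 1 0.4 0 0 0; 1 0.4 0 0 0"

```text
clock: 45.2
eef_pos: [0.4393, 0.051, 0.0151]
tool_rot: [0.01, 1.0, 0.002, 0.004]
ft_force: [6.4, 6.0, -3.9]
grip_width: 0.0247
grasp_force: 58.9
```

>>> send_rows:
  motion: "1 0.15 0 0 0; 1 0.3 0 0 0; 1 0.45 0 0 0; 1 0.5 0 0 0; 1 0.5 0 0 0"

```text
clock: 45.7
eef_pos: [0.4366, 0.0511, 0.0152]
tool_rot: [0.01, 1.0, 0.002, 0.006]
ft_force: [11.8, 5.5, -9.6]
grip_width: 0.0237
grasp_force: 59.4
```

>>> send_rows:
  motion: "1 0.1 0 0 0; 1 0.15 0 0 0; 1 0.15 0 0 0; -1 0.1 0 0 0; -1 0 0 0 0"

```text
clock: 46.2
eef_pos: [0.43, 0.049, 0.0141]
tool_rot: [0.01, 1.0, -0.001, -0.001]
ft_force: [0.5, -0.1, -0.3]
grip_width: 0.0524
grasp_force: 0.0
```

>>> send_rows:
  motion: "-1 0 0 0 0; -1 0 0 0 0; -1 0 0 -2 0; -1 0 0 -6 0; -1 0 0 -11 0"

```text
clock: 46.7
eef_pos: [0.4279, 0.049, 0.1238]
tool_rot: [0.01, 1.0, -0.001, -0.003]
ft_force: [0.7, 0.4, -0.6]
grip_width: 0.0853
grasp_force: 0.0
```

>>> send_rows:
  motion: "-1 1 4 -3 0; -1 2 8 -5 0; -1 2 12 -6 0; -1 2 16 -6 0; -1 2 16 -6 0"

```text
clock: 47.2
eef_pos: [0.4137, 0.2137, 0.1849]
tool_rot: [0.007, 1.0, 0.001, 0.001]
ft_force: [-0.7, -0.5, -0.5]
grip_width: 0.0853
grasp_force: 0.0
```

Run:
```python
from h import *
o=bot.get_obs();print(o['clock'],o['eef_pos'],o['ft_force'])
for c in('side','top'):
    im=snap(c,c+'14')
    for n in('cover','knob','tall_bush','jar'): print(c,n,[(np.round(b['rect'],1).tolist(),round(b['conf'],2)) for b in boxes_of(c,n)][:2])
    print('knob in',proj(c,(*st(-119,0),.034)).round(1),'out',proj(c,(*st(-144,0),.034)).round(1))
    for q in(proj(c,(*st(-119,0),.034)),proj(c,(*st(-144,0),.034))): u,v=q.round().astype(int); print(im[v-2:v+3,u-2:u+3].mean((0,1)).round())
a=cv2.imread('pics/side13.png').astype(int);b=cv2.imread('pics/side14.png').astype(int); d=np.abs(a-b).max(-1)[150:205,234:305]; print('cover area diff',np.percentile(d,[50,90,99]))
```

```text
47.2 [0.41372941 0.21373398 0.18486706] [-0.6582208  -0.45077795 -0.48117673]
side cover [([267.1, 173.1, 66.2, 40.4], 0.69)]
side knob [([226.2, 183.2, 14.3, 9.6], 0.45)]
side tall_bush [([287.1, 223.9, 17.9, 27.3], 0.88)]
side jar [([353.1, 246.7, 18.0, 29.2], 0.65)]
knob in [224.1 183.9] out [215.2 185.4]
[29. 30. 32.]
[96. 89. 78.]
top cover [([238.7, 170.3, 43.7, 43.3], 0.81)]
top knob [([239.3, 206.9, 3.7, 12.6], 0.58)]
top tall_bush [([292.9, 169.6, 15.8, 15.1], 0.65)]
top jar [([322.6, 133.4, 13.1, 15.8], 0.69)]
knob in [239.1 207.1] out [239.1 214.6]
[50. 51. 54.]
[121. 114. 102.]
cover area diff [ 2.  4. 11.]
```

```bash
python3 -c "
from workcell import workorder
print(workorder.job_done())"
```

```text
the job is handed in; nothing more can be done
None
```

The job is handed in at 47 s on the robot clock, with every step done in the order asked; the hand-in returned no verdict. The bush is on the bench, four pistons are on their pins, the cover is down flat, and the knob was pulled to its stop and has sprung back. One piston had been knocked aside mid-run and was fetched from beside the vise. I judged the seating and the pressed pins from camera images and contact force, as the pin readings were not available.

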